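# Shut the seed tray up in the cold frame

## Robot

A 6-joint arm with a two-finger parallel gripper is mounted at the origin on the work surface. World frame = base frame: x ahead of the robot, y to its left, z up, the work surface at z = 0. Lengths are in m, angles in rad, forces in N, time in s.
With the tool pointing down it reaches from about 0.325 to 0.85 m from the base axis. Payload 4.4 kg.
Tool frame: the origin (TCP) lies at the very end of the fingers, on their centre line; the grasp point (between the pads) lies 19 mm behind it; z points along the fingers, y is the line along which they close (so a half turn about z gives the same grasp; the last joint's range is limited). The gripper opens to 94 mm and grips with 3 to 60 N. Pads are 16 mm wide; open, the fingers measure 119 mm over their backs; the gripper's body (75 mm by 177 mm) begins 78 mm behind the grasp point.
Start: joints at [1.165, 0.207, 1.542, -0, 1.393, -0.15], TCP at [0.145, 0.556, 0.205] pointing down, gripper open.
Joint ranges: [-2.73, 2.73], [-0.86, 2.22], [0.23, 2.46], [-1.11, 4.25], [0.08, 2.63], [-2.82, 2.82]. Speed limits (rad/s): [2.79, 2.79, 3.14, 3.14, 3.14, 3.14].

## Interface

Orientations are given as a unit quaternion [w, x, y, z].
In Python, from cell import manip gives the robot as it stands. The module is installed in compiled form; this text tells all that it offers.
- The arm moves only by the tool step_arm, never from a script. Its argument "series" is a list of rows, each an object of numbers: "fingers": the gripper's target within -1 to 1 (fully open at 1, half-way at 0, shut at -1); "dx", "dy", "dz": the shift along the tool's x, y, z scaled (see below); "rx", "ry", "rz": the turn, a rotation vector about the tool's x, y, z scaled (see below). A call has 1 to 20 rows; each row shifts and turns the commanded pose from where the row before left it, along the tool's axes as they then stand; what a row does not reach is not made up. The controller multiplies each number of a shift by 0.04 m and each number of a turn by 0.5 rad. A row lasts 1/8 s, in which the tool goes at most 62.5 mm and 10.7 degrees, less where a joint would pass 70% of its speed; a pose out of reach is approached as far as the arm can. A call with a number of a shift or a turn outside -1 to 1 is refused whole. A call with a gripper value outside its range is refused whole. The fingers move at their own pace and stop on an object; the grip force is fixed at half the most. Time passes only in rows, so rows that do not move let the fingers close. It gives the time, the measured TCP pose, the force, the opening and the grip force at its end, in the units of the state.
- manip.state(): the state, without advancing time (a new reading comes with each control period).
- manip.read_camera(name): name is "scene" or "top" or "wrist"; returns (picture, depth): 480x640x3 uint8, red, green, blue; 480x640 float32, m along the optical axis (not along the pixel's ray), 0 where there is no reading.
- manip.camera_info(name): a dict with "fov_y" (degrees; the focal length in pixels is half the picture's height over the tangent of half this angle, whatever the lens; pixels are square), "cx", "cy" (the principal point, pixels), "rvec" (rotation vector, rad) and "tvec" (3), from world to camera coordinates, as OpenCV has them; the wrist camera has in their place "mount" (4x4, takes a point from camera to tool coordinates, whose origin is the TCP and whose axes are the flange's). Camera axes: x right, y down, z forward; pixel columns grow to the right and rows downward; lengths in m; the calibration is good to about 2 mm. A picture is of the moment at which its call begins: read the wrist's pose just before it. camera_info takes no time and is no camera call.
- manip.job_done(): hands the job in; it is judged then, once.
Trained networks look in the newest picture that a camera, given by its name, has taken for a name from the list of things; names that differ only in an ending like _2 or _b are one class to them, and where a whole thing is asked for, a point or a joint stands for the part that bears it (a point fixed in the world has none). Each returns a list of dicts, best first, with "conf" (0 to 1); they miss things now and then, are a little off and sometimes report something else, mostly with a low value. They report only what shows in the picture. A call takes as long as a camera call. They do not tell look-alikes from the thing itself.
- manip.boxes_of(camera, name): "bbox" ([left, top, width, height] in pixels, round what is visible of it).
- manip.outline_of(camera, name): "region" (480x640 bool, what is visible of it) and "bbox" ([left, top, width, height] in pixels, round what is visible of it).
- manip.landmark_of(camera, name): "location" ([column, row] in pixels: a listed point, or the origin of a listed thing).
The state is a dict: "t": time; "joint_positions": joint angles; "joint_velocities": joint speeds; "tau": joint torques, N m; "eef_pos": TCP position; "tool_rot": TCP orientation; "force": force on the tool from outside, world axes, zero at the start; "ft_torque": the same for the moment, N m; "opening": opening from 0.0 (shut) to 1.0 (fully open); "finger_force": force on a finger pad.
Only numpy, scipy, OpenCV 4.12 (cv2) and the standard library are available. Lean on these libraries where they do the work, as an engineer would, in place of code of your own. Each camera call takes 0.05 s, during which the arm holds its last target. There are 200 camera calls.

## Task

Put the covered seed tray away in the little cold frame and shut it up for the night: lift the frame's glazed lid by its front handle, up through its ratchet to the top notch, and leave it standing there on its pawl; then take the covered seed tray by its grip out of the yellow plant tray and stand it flat and square on the floor of the frame, its long side along the frame's long side, let go of it, and finish by lifting the lid on past the top notch until the pawl is thrown clear and lowering it, without letting it drop, until it is fully closed. Keep the seed tray level on the way, and leave the jar, tamper, tray stack, dibber and yellow tray standing where they are.

Things in the scene. Friction and masses are not known exactly. Their poses are not given: they have to be found in the camera images.
- frame: Small teak cold frame, an open box fixed to the table, left or right of its middle: 220 deep (x), 300 wide (y), walls 12 thick, upper edge sloping from 120 high at the back (+x) to 90 high in front (-x). Floor board 8 thick: inner floor 196 by 276, 8 above the table. Origin: centre of the underside; x points from its front (towards the robot) to the hinged back, z up
- lid (a joint): Angle of the frame's glazed lid (teak rails, clear pane; 215 deep from the hinge, 300 wide, 16 thick, 0.5 to 0.7 kg). 0 = closed, sloping 0.14 rad down to the front; grows as the front rises; stop at 1.31. Free to rise; going down, the pawl catches it at 0.176, 0.386, 0.595, 0.804 and 1.009 (top) rad. Starts on one of the lowest three. With the pawl thrown clear it falls if let go
- pawl (a joint): Angle of the pawl on the outside of the frame's right (-y) wall; over-centre spring. 0 = upright; negative = leaning in on the teeth (about -0.25 in a notch, -0.09 on a crest, -0.21 with the lid closed); 0.38 = thrown clear. It drops into a notch once the lid is 0.02 rad above it. Raising the lid beyond 1.2 rad throws it clear; the last 0.15 rad of closing pushes it back in by itself
- pawl_tip (a point): Tip of the pawl, a dark steel strut 45 long on a pivot on the outside of the frame's right (-y) wall, at x +10, z 58 mm in the frame's frame. It works on a toothed quadrant under the lid's right side
- lid_hinge (a point): Middle of the lid's hinge line, in the frame's frame at x +110, y 0, z 120 mm. The hinge line runs along the frame's y
- lid_handle (a point): Middle of the lid's handle: straight round aluminium bar 12 thick, 112 long, parallel to the lid's front edge and 38 in front of it (32 mm clear between them for a finger), on two 9 mm posts 44 either side of its middle. Moves with the lid, 253 from the hinge line along the lid's underside and 8 above that plane: 0.09 high when closed, 0.32 on the top notch
- seed_tray: The covered seed tray to be put away: grey plastic tray 110 (x) by 180 (y), with a clear clip-on cover, 50 high to the cover's top, and on it in the middle a clear upright grip fin 60 long along x, 16 thick (y), 28 high, 78 high in all; 0.25 to 0.5 kg. Origin: centre of the underside. It starts inside the yellow plant tray, long side across the robot's view, turned up to about 0.45 rad
- plant_tray: Yellow plastic plant tray, on the other side of the table from the frame, 150 (x) by 220 (y), 25 high, walls and floor 4 thick, loose. Origin: centre of the underside. To stay where it is (it may shift a little)
- jar: Glass jar with a flip-top lid and wire bail, 80 across, 132 high, standing near one front corner of the cold frame. Origin: centre of the underside. Not to be disturbed
- tamper: Wooden pot tamper, disc 72 across with an upright handle, 120 high, standing near the other front corner of the frame. Origin: centre of the underside. Not to be disturbed
- tray_stack: Stack of three empty grey seed trays with a clear lid, 110 by 180, 89 high, close behind the yellow tray. Origin: centre of the underside. Not to be disturbed
- dibber: Bamboo dibber with a T grip, 162 long, 80 wide at the grip, 24 high, lying in front of the yellow tray. Origin: on the table under the shaft, 60 behind its point, +x towards the point. Not to be disturbed
Mind the look-alikes: they are no part of the job. Leave any green or purple look-alike of the seed_tray alone.

How it is judged:
By the outcome, as a careful person would: the job done as asked, in the order asked, and still so for the second after the job is handed in, with the robot touching nothing.
It also fails if it takes over 72 s, if anything falls off the work surface, if the arm or the gripper's body presses on something with over 40 N, if the wrist force passes 120 N, or if a joint passes its speed limit or range.

## Working session

There is one attempt and no reset: what is moved stays moved. The work goes in short steps, Python scripts to look and compute and a tool call to move; the robot and the scene stay as the last step left them, time stands still between calls to the robot, and variables do not carry over. Pictures are saved under pics/ and viewed, at most 10 in all, crops included, and the job is handed in when it is done.

Besides the shell and the picture viewer there is one more tool, called by a JSON object that holds its "method" and its "body", one argument or row to a line. step_arm: Moves the arm, as the interface text tells. Its arguments: {"type":"object","properties":{"series":{"type":"array","items":{"type":"object","properties":{"fingers":{"type":"number"},"dx":{"type":"number","minimum":-1,"maximum":1},"dy":{"type":"number","minimum":-1,"maximum":1},"dz":{"type":"number","minimum":-1,"maximum":1},"rx":{"type":"number","minimum":-1,"maximum":1},"ry":{"type":"number","minimum":-1,"maximum":1},"rz":{"type":"number","minimum":-1,"maximum":1}}}}},"required":["series"]}

```bash
mkdir -p pics
cat > h.py <<'E'
import numpy as np, cv2
from cell import manip
from scipy.spatial.transform import Rotation as R
def cam(name):
    s=manip.state(); im,d=manip.read_camera(name); c=manip.camera_info(name)
    f=240/np.tan(np.radians(c["fov_y"])/2)
    if "mount" in c:
        T=np.eye(4); q=s["tool_rot"]; T[:3,:3]=R.from_quat([q[1],q[2],q[3],q[0]]).as_matrix(); T[:3,3]=s["eef_pos"]
        M=T@np.array(c["mount"])
    else:
        W=np.eye(4); W[:3,:3]=R.from_rotvec(np.ravel(c["rvec"])).as_matrix(); W[:3,3]=np.ravel(c["tvec"]); M=np.linalg.inv(W)
    return im,d,(f,c["cx"],c["cy"],M)
def cloud(d,k):
    f,cx,cy,M=k; v,u=np.mgrid[:480,:640]
    p=np.stack([(u-cx)/f*d,(v-cy)/f*d,d],-1)
    P=p@M[:3,:3].T+M[:3,3]; P[d<=0]=np.nan
    return P
def ray(k,u,v,z):
    f,cx,cy,M=k; r=M[:3,:3]@np.array([(u-cx)/f,(v-cy)/f,1]); o=M[:3,3]
    return o+r*(z-o[2])/r[2]
def proj(k,p):
    f,cx,cy,M=k; q=np.linalg.inv(M)@np.append(p,1); return q[0]/q[2]*f+cx,q[1]/q[2]*f+cy
def save(n,im): cv2.imwrite(f"pics/{n}.png",im[:,:,::-1])
E
cat > a.py <<'E'
from h import *
np.set_printoptions(precision=4,suppress=True)
s=manip.state(); print(s["t"],s["eef_pos"],s["tool_rot"],s["opening"])
for c in ("top","scene"):
    im,d,k=cam(c); save(c,im); P=cloud(d,k)
    print(c,k[0],k[3][:3,3])
    for n in ("frame","seed_tray","plant_tray","jar","tamper","tray_stack","dibber","lid_handle","lid_hinge"):
        for o in manip.landmark_of(c,n)[:3]:
            u,v=o["location"]; print(n,round(o["conf"],2),np.round(o["location"]),P[int(min(max(v,0),479)),int(min(max(u,0),639))])
E
python3 a.py
```

```text
0.0 [0.1452 0.5555 0.2043] [-0.0003  0.1275  0.9918 -0.0011] 0.9970261439909639
top 466.29581673982153 [0.3986 0.0299 1.0862]
seed_tray 0.77 [146. 200.] [0.6548 0.4373 0.0513]
seed_tray 0.73 [186. 362.] [0.2912 0.3417 0.0478]
seed_tray 0.7 [250. 228.] [0.5779 0.1973 0.0645]
jar 0.85 [368. 296.] [ 0.4187 -0.0532  0.1264]
tamper 0.94 [489. 299.] [ 0.4064 -0.3289  0.03  ]
tamper 0.6 [234. 294.] [0.4344 0.2454 0.0154]
tray_stack 0.57 [252. 166.] [0.7136 0.1883 0.0866]
dibber 0.87 [234. 292.] [0.4389 0.245  0.0171]
lid_handle 0.58 [458. 258.] [ 0.5046 -0.2723  0.0096]
lid_hinge 0.74 [445. 161.] [ 0.6941 -0.2249  0.1401]
scene 477.80121544150876 [1.0713 0.1687 0.9302]
seed_tray 0.96 [516. 361.] [0.6834 0.4452 0.0476]
seed_tray 0.71 [392. 297.] [0.6176 0.1953 0.065 ]
seed_tray 0.63 [476. 205.] [0.3272 0.3406 0.0511]
tray_stack 0.59 [377. 366.] [0.7716 0.1915 0.0906]
dibber 0.73 [430. 248.] [0.4499 0.2568 0.0165]
lid_handle 0.93 [213. 151.] [ 0.4785 -0.2071  0.2415]
lid_hinge 0.76 [170. 271.] [ 0.7047 -0.2282  0.1351]
```

View pics/top.png

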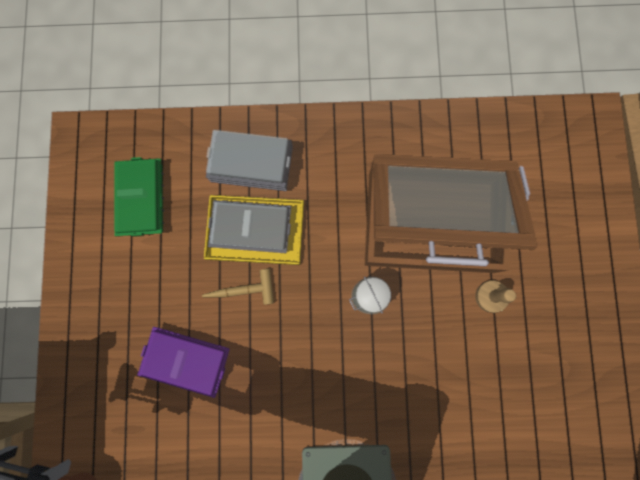

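View pics/scene.png

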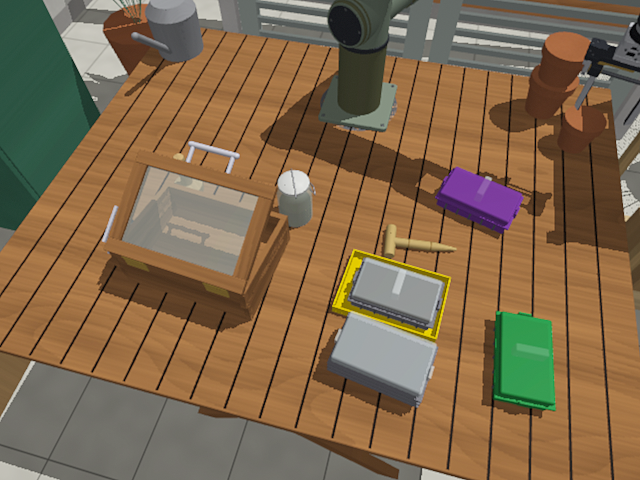

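The top view shows the grey tray to be moved at (250,228), inside the yellow tray. Things that could be taken for it are green at (138,197), purple at (183,362) and the stack at (250,160). The frame is at (450,205) with its handle at (457,260), the jar at (372,295), the tamper at (490,297) and the dibber at (240,290). I'll measure poses next and check the choice in a crop.

```bash
cat > b.py <<'E'
from h import *
np.set_printoptions(precision=4,suppress=True)
C={}
for c in ("top","scene"):
    im,d,k=cam(c); C[c]=(im,cloud(d,k),k)
    if c=="top": save("crop",cv2.resize(im[180:280,190:320],None,fx=5,fy=5))
    P=C[c][1]
    hsv=cv2.cvtColor(im,cv2.COLOR_RGB2HSV).astype(int)
    # yellow tray
    m=(abs(hsv[...,0]-27)<5)&(hsv[...,1]>180)&(hsv[...,2]>120)
    q=P[m&(P[...,2]>.018)&(P[...,2]<.035)]; print(c,"yellow",cv2.minAreaRect(q[:,:2].astype(np.float32)))
    # seed tray cover + fin
    x,y,z=np.moveaxis(P,-1,0)
    reg=(x>.48)&(x<.66)&(y>.08)&(y<.32)&(hsv[...,1]<60)
    q=P[reg&(z>.045)&(z<.065)]; print("cover",len(q),cv2.minAreaRect(q[:,:2].astype(np.float32)),np.median(q[:,2]))
    q=P[reg&(z>.072)&(z<.1)]; print("fin",len(q)); 
    if len(q)>5: print(cv2.minAreaRect(q[:,:2].astype(np.float32)),np.median(q[:,2]))
    # lid plane
    reg=(x>.45)&(x<.75)&(y>-.42)&(y<-.04)&(z>.1)
    q=P[reg&(hsv[...,1]>90)&(hsv[...,0]<20)]
    best=None;rng=np.random.default_rng(0)
    for _ in range(500):
        a=q[rng.choice(len(q),3,0)]; n=np.cross(a[1]-a[0],a[2]-a[0]); n/=np.linalg.norm(n)+1e-12
        i=abs((q-a[0])@n)<.003
        if best is None or i.sum()>best.sum(): best=i
    w=q[best]; o=w.mean(0); n=np.linalg.svd(w-o)[2][2]; n*=np.sign(n[2]); print("lid",len(w),o,n,"tilt",np.arccos(n[2]),"yaw",np.arctan2(n[1],n[0]))
    e=np.array([-n[1],n[0],0]);e/=np.linalg.norm(e); f=np.cross(n,e); uv=np.stack([(w-o)@e,(w-o)@f],1).astype(np.float32)
    r=cv2.minAreaRect(uv); print(r); print("centre",o+r[0][0]*e+r[0][1]*f,"e",e,"f",f)
    # handle bar
    q=P[(x>.42)&(x<.53)&(y>-.32)&(y<-.12)&(z>.18)&(z<.30)&(hsv[...,1]<70)]; print("handle",len(q))
    if len(q)>5: print(np.median(q,0),q.min(0),q.max(0),cv2.minAreaRect(q[:,:2].astype(np.float32)))
E
python3 b.py
```

```text
top yellow ((0.5820936560630798, 0.19590356945991516), (0.21830931305885315, 0.14871001243591309), 85.08959197998047)
cover 2962 ((0.5871167778968811, 0.20263229310512543), (0.1824471801519394, 0.09849799424409866), 83.71267700195312) 0.05372218673528195
fin 209
((0.5867123603820801, 0.2043554037809372), (0.01688818819820881, 0.05976001173257828), 83.23938751220703) 0.08143298808803734
lid 5209 [ 0.5974 -0.218   0.1866] [ 0.4352 -0.0381  0.8996] tilt 0.4520557145853141 yaw -0.08735443942033208
((0.00040178000926971436, -0.012641072273254395), (0.21945618093013763, 0.3006148040294647), 89.78894805908203)
centre [ 0.6087 -0.2186  0.1811] e [0.0872 0.9962 0.    ] f [-0.8961  0.0785  0.4368]
handle 557
[ 0.4773 -0.2069  0.2413] [ 0.4657 -0.2612  0.2178] [ 0.515 -0.151  0.247] ((0.4902363121509552, -0.20713241398334503), (0.11027191579341888, 0.04311602562665939), 85.80428314208984)
scene yellow ((0.5841732621192932, 0.19376273453235626), (0.2201692909002304, 0.15337249636650085), 84.92900085449219)
cover 3344 ((0.5895155668258667, 0.20117169618606567), (0.18468767404556274, 0.09949786216020584), 83.3470687866211) 0.0542518351550787
fin 223
((0.5898874998092651, 0.20112654566764832), (0.015903035178780556, 0.06077294051647186), 83.64266204833984) 0.08185721890478492
lid 5989 [ 0.6128 -0.215   0.1806] [ 0.4349 -0.0385  0.8997] tilt 0.45176635936969417 yaw -0.08830037205769722
((-0.009790927171707153, 0.01865421235561371), (0.24764664471149445, 0.3106314241886139), 89.6923599243164)
centre [ 0.5953 -0.2232  0.1887] e [0.0882 0.9961 0.    ] f [-0.8962  0.0793  0.4366]
handle 445
[ 0.4822 -0.2092  0.2403] [ 0.4684 -0.3195  0.2069] [ 0.5299 -0.1536  0.2467] ((0.49596264958381653, -0.23743093013763428), (0.05551759526133537, 0.1694360226392746), 5.371071815490723)
```

View pics/crop.png

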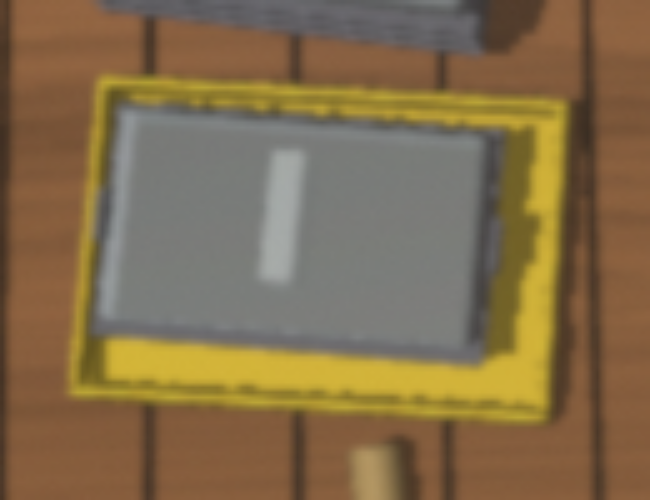

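The crop shows the grey tray with its clear fin at (283,215), inside the yellow tray, so the choice is right. Now I'll move over the handle.

{"method": "step_arm", "body": {
  "series": [
    {"rz": 0.351,"dz": -0.5,"fingers": -0.28},
    {"rz": 0.351,"dz": -0.5,"fingers": -0.28},
    {"rz": 0.351,"dz": -0.5,"fingers": -0.28},
    {"rz": 0.351,"dz": -0.5,"fingers": -0.28},
    {"rz": 0.351,"dz": -0.5,"fingers": -0.28},
    {"rz": 0.351,"dz": -0.5,"fingers": -0.28},
    {"rz": 0.351,"dz": -0.5,"fingers": -0.28},
    {"rz": 0.351,"dz": -0.5,"fingers": -0.28},
    {"dx": -0.8,"dy": 0.43,"fingers": -0.28},
    {"dx": -0.8,"dy": 0.43,"fingers": -0.28},
    {"dx": -0.8,"dy": 0.43,"fingers": -0.28},
    {"dx": -0.8,"dy": 0.43,"fingers": -0.28},
    {"dx": -0.8,"dy": 0.43,"fingers": -0.28},
    {"dx": -0.8,"dy": 0.43,"fingers": -0.28},
    {"dx": -0.8,"dy": 0.43,"fingers": -0.28},
    {"dx": -0.8,"dy": 0.43,"fingers": -0.28},
    {"dx": -0.8,"dy": 0.43,"fingers": -0.28},
    {"dx": -0.8,"dy": 0.43,"fingers": -0.28},
    {"dx": -0.8,"dy": 0.43,"fingers": -0.28},
    {"dx": -0.8,"dy": 0.43,"fingers": -0.28}
  ]
}}

```text
invalid input
```

{"method": "step_arm", "body": {
  "series": [
    {"dx": -0.8,"dy": 0.43,"fingers": -0.28},
    {"dx": -0.8,"dy": 0.43,"fingers": -0.28},
    {"dx": -0.8,"dy": 0.43,"fingers": -0.28},
    {"dx": -0.8,"dy": 0.43,"fingers": -0.28},
    {"dx": -0.8,"dy": 0.43,"fingers": -0.28},
    {"dx": -0.8,"dy": 0.43,"fingers": -0.28},
    {"dx": -0.8,"dy": 0.43,"fingers": -0.28},
    {"fingers": -0.28},
    {"fingers": -0.28}
  ]
}}

```text
invalid input
```

```bash
cat > c.py <<'E'
from h import *
import sys
np.set_printoptions(precision=4,suppress=True)
s=manip.state(); q=s["tool_rot"]; print(s["t"],s["eef_pos"],"open",s["opening"],"F",s["force"],"j",s["joint_positions"])
print(R.from_quat([q[1],q[2],q[3],q[0]]).as_matrix())
E
python3 c.py
python3 - <<'E'
from h import *
np.set_printoptions(precision=4,suppress=True)
im,d,k=cam("wrist"); save("w1",im); P=cloud(d,k)
x,y,z=np.moveaxis(P,-1,0); hsv=cv2.cvtColor(im,cv2.COLOR_RGB2HSV).astype(int)
m=(x>.4)&(x<.53)&(y>-.3)&(y<-.12)&(z>.2)&(z<.26)
ax=np.array([.996,-.0875]); a=x*ax[0]+y*ax[1]
print(m.sum(), np.median(P[m&(z>.236)],0), np.percentile(P[m&(z>.236)],[2,98],axis=0))
for n in ("lid_handle","lid_hinge"):
    for o in manip.landmark_of("wrist",n)[:2]:
        u,v=o["location"]; print(n,o["conf"],(u,v),P[int(v),int(u)],ray(k,u,v,.238))
E
```

```text
1.1 [0.1455 0.5563 0.2054] open 1.0005851435274276 F [-0.7573 -0.6783  0.3266] j [ 1.1645  0.2066  1.5415  0.      1.3935 -0.1505]
[[-0.9675  0.253  -0.0001]
 [ 0.253   0.9675 -0.0001]
 [ 0.     -0.0001 -1.    ]]
  return _methods._mean(a, axis=axis, dtype=dtype,
  ret = um.true_divide(
Traceback (most recent call last):
IndexError: index -1 is out of bounds for axis 0 with size 0
```

The move was refused, possibly because every key is required. I'll try one full row.

{"method": "step_arm", "body": {
  "series": [
    {"dx": 0,"dy": 0,"dz": -0.5,"rx": 0,"ry": 0,"rz": 0.35,"fingers": -0.28}
  ]
}}

```text
t: 1.27
eef_pos: [0.1449, 0.5549, 0.2236]
tool_rot: [-0.0, 0.216, 0.976, -0.002]
force: [0.8, -0.1, 0.5]
opening: 0.927
finger_force: 0.0
```

{"method": "step_arm", "body": {
  "series": [
    {"dx": 0,"dy": 0,"dz": -0.5,"rx": 0,"ry": 0,"rz": 0.35,"fingers": -0.28},
    {"dx": 0,"dy": 0,"dz": -0.5,"rx": 0,"ry": 0,"rz": 0.35,"fingers": -0.28},
    {"dx": 0,"dy": 0,"dz": -0.5,"rx": 0,"ry": 0,"rz": 0.35,"fingers": -0.28},
    {"dx": 0,"dy": 0,"dz": -0.5,"rx": 0,"ry": 0,"rz": 0.35,"fingers": -0.28},
    {"dx": 0,"dy": 0,"dz": -0.5,"rx": 0,"ry": 0,"rz": 0.35,"fingers": -0.28},
    {"dx": 0,"dy": 0,"dz": -0.5,"rx": 0,"ry": 0,"rz": 0.35,"fingers": -0.28},
    {"dx": 0,"dy": 0,"dz": -0.5,"rx": 0,"ry": 0,"rz": 0.36,"fingers": -0.28},
    {"dx": -0.8,"dy": 0.43,"dz": 0,"rx": 0,"ry": 0,"rz": 0,"fingers": -0.28},
    {"dx": -0.8,"dy": 0.43,"dz": 0,"rx": 0,"ry": 0,"rz": 0,"fingers": -0.28},
    {"dx": -0.8,"dy": 0.43,"dz": 0,"rx": 0,"ry": 0,"rz": 0,"fingers": -0.28},
    {"dx": -0.8,"dy": 0.43,"dz": 0,"rx": 0,"ry": 0,"rz": 0,"fingers": -0.28},
    {"dx": -0.8,"dy": 0.43,"dz": 0,"rx": 0,"ry": 0,"rz": 0,"fingers": -0.28},
    {"dx": -0.8,"dy": 0.43,"dz": 0,"rx": 0,"ry": 0,"rz": 0,"fingers": -0.28},
    {"dx": -0.8,"dy": 0.43,"dz": 0,"rx": 0,"ry": 0,"rz": 0,"fingers": -0.28},
    {"dx": -0.8,"dy": 0.43,"dz": 0,"rx": 0,"ry": 0,"rz": 0,"fingers": -0.28},
    {"dx": -0.8,"dy": 0.43,"dz": 0,"rx": 0,"ry": 0,"rz": 0,"fingers": -0.28}
  ]
}}

```text
t: 3.28
eef_pos: [0.274, 0.2544, 0.3656]
tool_rot: [0.0, 0.738, 0.675, 0.0]
force: [1.0, -0.7, 0.9]
opening: 0.36
finger_force: 0.0
```

{"method": "step_arm", "body": {
  "series": [
    {"dx": -0.8,"dy": 0.43,"dz": 0,"rx": 0,"ry": 0,"rz": 0,"fingers": -0.28},
    {"dx": -0.8,"dy": 0.43,"dz": 0,"rx": 0,"ry": 0,"rz": 0,"fingers": -0.28},
    {"dx": -0.8,"dy": 0.43,"dz": 0,"rx": 0,"ry": 0,"rz": 0,"fingers": -0.28},
    {"dx": -0.8,"dy": 0.43,"dz": 0,"rx": 0,"ry": 0,"rz": 0,"fingers": -0.28},
    {"dx": -0.8,"dy": 0.43,"dz": 0,"rx": 0,"ry": 0,"rz": 0,"fingers": -0.28},
    {"dx": -0.8,"dy": 0.43,"dz": 0,"rx": 0,"ry": 0,"rz": 0,"fingers": -0.28},
    {"dx": -0.8,"dy": 0.43,"dz": 0,"rx": 0,"ry": 0,"rz": 0,"fingers": -0.28},
    {"dx": -0.8,"dy": 0.43,"dz": 0,"rx": 0,"ry": 0,"rz": 0,"fingers": -0.28},
    {"dx": -0.8,"dy": 0.43,"dz": 0,"rx": 0,"ry": 0,"rz": 0,"fingers": -0.28},
    {"dx": -0.8,"dy": 0.43,"dz": 0,"rx": 0,"ry": 0,"rz": 0,"fingers": -0.28},
    {"dx": 0,"dy": 0,"dz": 0,"rx": 0,"ry": 0,"rz": 0,"fingers": -0.28}
  ]
}}

```text
t: 4.65
eef_pos: [0.4166, -0.0802, 0.365]
tool_rot: [-0.0, 0.739, 0.673, -0.0]
force: [0.1, 0.6, 0.2]
opening: 0.36
finger_force: 0.0
```

```bash
python3 c.py
cat > w.py <<'E'
from h import *
np.set_printoptions(precision=4,suppress=True)
im,d,k=cam("wrist"); save("w1",im); P=cloud(d,k)
x,y,z=np.moveaxis(P,-1,0)
m=(x>.4)&(x<.53)&(y>-.3)&(y<-.12)&(z>.2)&(z<.27)
b=m&(z>.236)
print(m.sum(),b.sum())
if b.sum(): print(np.median(P[b],0), np.percentile(P[b],[2,98],axis=0))
for n in ("lid_handle","lid_hinge"):
    for o in manip.landmark_of("wrist",n)[:2]:
        u,v=o["location"]; print(n,o["conf"],(u,v),P[int(v),int(u)],ray(k,u,v,.238))
E
python3 w.py
```

```text
4.65 [ 0.4166 -0.0802  0.365 ] open 0.35966234893559 F [0.1405 0.5856 0.2101] j [-0.3947 -0.2039  1.6308 -0.0002  1.7159 -0.3013]
[[ 0.0933  0.9956 -0.0011]
 [ 0.9956 -0.0933  0.0003]
 [ 0.0001 -0.0011 -1.    ]]
3150 489
[ 0.4803 -0.1645  0.2417] [[ 0.4742 -0.1862  0.2363]
 [ 0.4906 -0.154   0.2441]]
lid_handle 0.52 (593.1, 309.2) [ 0.6835 -0.2148  0.1453] [ 0.6234 -0.1656  0.238 ]
lid_hinge 0.62 (592.3, 309.7) [ 0.6826 -0.2148  0.1451] [ 0.6228 -0.166   0.238 ]
```

View pics/w1.png

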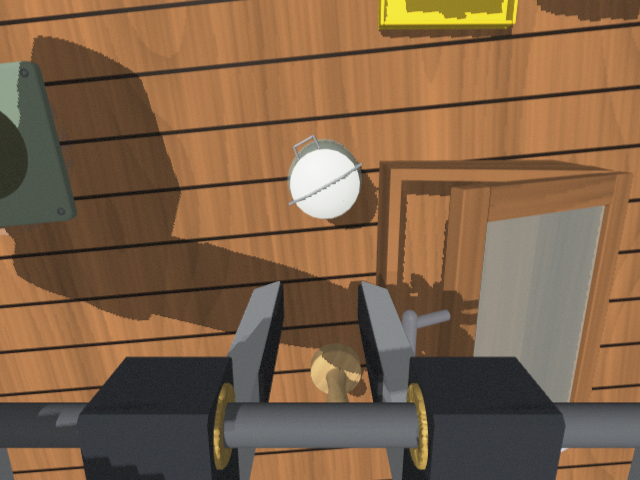

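The wrist view has the jar at (325,185), the end of the handle bar at (410,318) and the tamper at (337,370). The bar agrees with the estimate of x 0.4775, y -0.207. I'll go over it and descend.

{"method": "step_arm", "body": {
  "series": [
    {"dx": -0.75,"dy": 0.45,"dz": 0,"rx": 0,"ry": 0,"rz": 0,"fingers": -0.28},
    {"dx": -0.75,"dy": 0.45,"dz": 0,"rx": 0,"ry": 0,"rz": 0,"fingers": -0.28},
    {"dx": -0.75,"dy": 0.45,"dz": 0,"rx": 0,"ry": 0,"rz": 0,"fingers": -0.28},
    {"dx": -0.75,"dy": 0.45,"dz": 0,"rx": 0,"ry": 0,"rz": 0,"fingers": -0.28},
    {"dx": 0,"dy": 0,"dz": 0.5,"rx": 0,"ry": 0,"rz": 0,"fingers": -0.28},
    {"dx": 0,"dy": 0,"dz": 0.5,"rx": 0,"ry": 0,"rz": 0,"fingers": -0.28},
    {"dx": 0,"dy": 0,"dz": 0.5,"rx": 0,"ry": 0,"rz": 0,"fingers": -0.28},
    {"dx": 0,"dy": 0,"dz": 0.5,"rx": 0,"ry": 0,"rz": 0,"fingers": -0.28},
    {"dx": 0,"dy": 0,"dz": 0,"rx": 0,"ry": 0,"rz": 0,"fingers": -0.28}
  ]
}}

```text
t: 5.92
eef_pos: [0.4763, -0.2027, 0.284]
tool_rot: [-0.002, 0.738, 0.675, -0.0]
force: [0.3, -0.5, -0.6]
opening: 0.362
finger_force: 0.0
```

```bash
python3 c.py;  sed -i 's/"w1"/"w2"/' w.py; python3 w.py
```

```text
5.925 [ 0.4763 -0.2027  0.284 ] open 0.36156852563686265 F [ 0.2635 -0.4926 -0.5553] j [-0.5698  0.0345  1.5715  0.0002  1.5392 -0.4816]
[[ 0.0881  0.9961 -0.0029]
 [ 0.9961 -0.0881  0.0021]
 [ 0.0018 -0.0031 -1.    ]]
12283 4137
[ 0.4765 -0.2025  0.2422] [[ 0.4676 -0.2589  0.2369]
 [ 0.4878 -0.1562  0.2441]]
lid_handle 0.81 (321.3, 273.3) [ 0.4765 -0.2059  0.2439] [ 0.4764 -0.2083  0.238 ]
lid_hinge 0.86 (592.2, 223.1) [ 0.6831 -0.2195  0.1462] [ 0.6255 -0.1923  0.238 ]
```

View pics/w2.png

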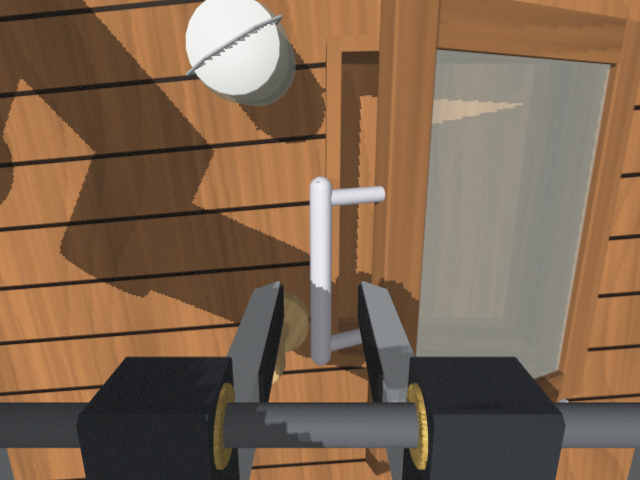

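The bar runs at column 321, centred between the fingers. I'll go down and close.

{"method": "step_arm", "body": {
  "series": [
    {"dx": -0.1,"dy": 0,"dz": 0.4,"rx": 0,"ry": 0,"rz": 0,"fingers": -0.28},
    {"dx": 0,"dy": 0,"dz": 0.4,"rx": 0,"ry": 0,"rz": 0,"fingers": -0.28},
    {"dx": 0,"dy": 0,"dz": 0.4,"rx": 0,"ry": 0,"rz": 0,"fingers": -0.28},
    {"dx": 0,"dy": 0,"dz": 0.4,"rx": 0,"ry": 0,"rz": 0,"fingers": -0.28},
    {"dx": 0,"dy": 0,"dz": 0,"rx": 0,"ry": 0,"rz": 0,"fingers": -0.28},
    {"dx": 0,"dy": 0,"dz": 0,"rx": 0,"ry": 0,"rz": 0,"fingers": -1},
    {"dx": 0,"dy": 0,"dz": 0,"rx": 0,"ry": 0,"rz": 0,"fingers": -1},
    {"dx": 0,"dy": 0,"dz": 0,"rx": 0,"ry": 0,"rz": 0,"fingers": -1},
    {"dx": 0,"dy": 0,"dz": 0,"rx": 0,"ry": 0,"rz": 0,"fingers": -1}
  ]
}}

```text
t: 7.2
eef_pos: [0.4754, -0.2087, 0.2221]
tool_rot: [-0.001, 0.738, 0.675, -0.001]
force: [-4.7, 0.8, 3.8]
opening: 0.116
finger_force: 30.0
```

```bash
python3 c.py
python3 - <<'E'
import numpy as np
def H(th,g=0):
    p=th-.14; return np.array([-( .253*np.cos(p)-.008*np.sin(p)), .12+.253*np.sin(p)+.008*np.cos(p)])
for a in ([.595,.665,.735,.805,.875,.945,1.0,1.045],[1.009,1.07,1.13,1.19,1.23,1.25],[1.25]+list(np.linspace(1.2,-.0,21))):
    h=[H(t) for t in a]; print([(round(t,3),*np.round((j-i)/.04*[1,-1],2)) for t,i,j in zip(a[1:],h,h[1:])])
E
```

```text
7.2 [ 0.4754 -0.2087  0.2221] open 0.11578855508222086 F [-4.7061  0.8004  3.7582] j [-0.579   0.0765  1.6543 -0.0021  1.4134 -0.4887]
[[ 0.0899  0.9959 -0.0032]
 [ 0.996  -0.0899 -0.0004]
 [-0.0007 -0.0032 -1.    ]]
[(0.665, np.float64(0.22), np.float64(-0.38)), (0.735, np.float64(0.25), np.float64(-0.37)), (0.805, np.float64(0.27), np.float64(-0.35)), (0.875, np.float64(0.3), np.float64(-0.33)), (0.945, np.float64(0.32), np.float64(-0.31)), (1.0, np.float64(0.26), np.float64(-0.23)), (1.045, np.float64(0.23), np.float64(-0.17))]
[(1.07, np.float64(0.31), np.float64(-0.23)), (1.13, np.float64(0.32), np.float64(-0.21)), (1.19, np.float64(0.33), np.float64(-0.19)), (1.23, np.float64(0.23), np.float64(-0.11)), (1.25, np.float64(0.11), np.float64(-0.05))]
[(np.float64(1.2), np.float64(-0.28), np.float64(0.14)), (np.float64(1.14), np.float64(-0.33), np.float64(0.19)), (np.float64(1.08), np.float64(-0.32), np.float64(0.2)), (np.float64(1.02), np.float64(-0.31), np.float64(0.22)), (np.float64(0.96), np.float64(-0.29), np.float64(0.24)), (np.float64(0.9), np.float64(-0.28), np.float64(0.26)
[... 152 characters left out ...]
), np.float64(0.3)), (np.float64(0.66), np.float64(-0.21), np.float64(0.32)), (np.float64(0.6), np.float64(-0.19), np.float64(0.33)), (np.float64(0.54), np.float64(-0.17), np.float64(0.34)), (np.float64(0.48), np.float64(-0.15), np.float64(0.35)), (np.float64(0.42), np.float64(-0.13), np.float64(0.36)), (np.float64(0.36), np.float64(-0.11), np.float64(0.36)), (np.float64(0.3), np.float64(-0.08), np.float64(0.37)), (np.float64(0.24), np.float64(-0.06), np.float64(0.37)), (np.float64(0.18), np.float64(-0.04), np.float64(0.38)), (np.float64(0.12), np.float64(-0.02), np.float64(0.38)), (np.float64(0.06), np.float64(0.01), np.float64(0.38)), (np.float64(-0.0), np.float64(0.03), np.float64(0.38))]
```

{"method": "step_arm", "body": {
  "series": [
    {"dx": 0,"dy": 0.22,"dz": -0.38,"rx": 0,"ry": 0,"rz": 0,"fingers": -1},
    {"dx": 0,"dy": 0.25,"dz": -0.37,"rx": 0,"ry": 0,"rz": 0,"fingers": -1},
    {"dx": 0,"dy": 0.27,"dz": -0.35,"rx": 0,"ry": 0,"rz": 0,"fingers": -1},
    {"dx": 0,"dy": 0,"dz": 0,"rx": 0,"ry": 0,"rz": 0,"fingers": -1}
  ]
}}

```text
t: 7.7
eef_pos: [0.5047, -0.2113, 0.2673]
tool_rot: [-0.001, 0.738, 0.675, -0.002]
force: [-7.9, 1.4, 6.3]
opening: 0.117
finger_force: 30.0
```

{"method": "step_arm", "body": {
  "series": [
    {"dx": 0,"dy": 0.3,"dz": -0.33,"rx": 0,"ry": 0,"rz": 0,"fingers": -1},
    {"dx": 0,"dy": 0.32,"dz": -0.31,"rx": 0,"ry": 0,"rz": 0,"fingers": -1},
    {"dx": 0,"dy": 0.26,"dz": -0.23,"rx": 0,"ry": 0,"rz": 0,"fingers": -1},
    {"dx": 0,"dy": 0.23,"dz": -0.17,"rx": 0,"ry": 0,"rz": 0,"fingers": -1},
    {"dx": 0,"dy": 0,"dz": 0,"rx": 0,"ry": 0,"rz": 0,"fingers": -1}
  ]
}}

```text
t: 8.32
eef_pos: [0.5488, -0.2152, 0.3105]
tool_rot: [-0.001, 0.738, 0.675, -0.002]
force: [-10.8, 1.5, 11.0]
opening: 0.119
finger_force: 30.0
```

```bash
python3 c.py
cat > lid.py <<'E'
from h import *
hinge=np.array([.700,-.2265,.12]); fx=np.array([.996,-.0875,0])
def lid(c="scene"):
    im,d,k=cam(c); P=cloud(d,k); hsv=cv2.cvtColor(im,cv2.COLOR_RGB2HSV).astype(int)
    q=P-hinge; xf=q@fx; yf=q@np.array([.0875,.996,0]); zf=q[...,2]
    m=(abs(yf)<.16)&(xf<.03)&(xf>-.25)&(zf>.02)&(hsv[...,1]>90)&(hsv[...,0]<20)
    r=np.hypot(xf,zf); m&=(r<.225)&(r>.1); a=np.arctan2(zf,-xf)[m]-.016/r[m]
    h,e=np.histogram(a,np.arange(0,1.4,.02)); i=h.argmax(); s=a[abs(a-e[i]-.01)<.04]
    print(c,"theta~",np.median(s)+.14,len(s))
    return im
if __name__=="__main__":
    import sys
    im=lid("scene"); im2=lid("top")
    if len(sys.argv)>1: save(sys.argv[1],im)
E
python3 lid.py s2
```

```text
8.325 [ 0.5488 -0.2152  0.3105] open 0.11870802699735926 F [-10.8249   1.5191  10.9799] j [-0.5191  0.1806  1.3581 -0.0025  1.6052 -0.4289]
[[ 0.0901  0.9959 -0.0032]
 [ 0.9959 -0.0901 -0.001 ]
 [-0.0013 -0.0031 -1.    ]]
scene theta~ 1.0412337155546796 3748
top theta~ 1.030952906250584 1366
```

{"method": "step_arm", "body": {
  "series": [
    {"dx": 0,"dy": -0.12,"dz": 0.09,"rx": 0,"ry": 0,"rz": 0,"fingers": -1},
    {"dx": 0,"dy": -0.12,"dz": 0.09,"rx": 0,"ry": 0,"rz": 0,"fingers": -1},
    {"dx": 0,"dy": 0,"dz": 0,"rx": 0,"ry": 0,"rz": 0,"fingers": -1}
  ]
}}

```text
t: 8.8
eef_pos: [0.5408, -0.2145, 0.3043]
tool_rot: [0.002, 0.738, 0.675, 0.0]
force: [-5.4, 2.6, 11.6]
opening: 0.117
finger_force: 30.0
```

```bash
python3 c.py; python3 lid.py
```

```text
8.8 [ 0.5408 -0.2145  0.3043] open 0.1169351906575488 F [-5.4362  2.5571 11.6036] j [-0.526   0.1613  1.3925 -0.0005  1.5841 -0.4359]
[[ 0.09    0.9959  0.0029]
 [ 0.9959 -0.09   -0.0022]
 [-0.0019  0.0031 -1.    ]]
scene theta~ 1.001331824320264 3729
top theta~ 0.9930336389009857 1405
```

{"method": "step_arm", "body": {
  "series": [
    {"dx": 0,"dy": 0,"dz": 0,"rx": 0,"ry": 0,"rz": 0,"fingers": -0.7},
    {"dx": 0,"dy": 0,"dz": 0,"rx": 0,"ry": 0,"rz": 0,"fingers": -0.5},
    {"dx": 0,"dy": 0,"dz": 0,"rx": 0,"ry": 0,"rz": 0,"fingers": -0.3},
    {"dx": 0,"dy": 0,"dz": 0,"rx": 0,"ry": 0,"rz": 0,"fingers": -0.3}
  ]
}}

```text
t: 9.4
eef_pos: [0.541, -0.2143, 0.2993]
tool_rot: [-0.0, 0.738, 0.675, -0.0]
force: [0.1, 0.5, 0.4]
opening: 0.344
finger_force: 0.0
```

```bash
python3 c.py; python3 lid.py
```

```text
9.4 [ 0.541  -0.2143  0.2993] open 0.3439125910038036 F [0.1431 0.455  0.3831] j [-0.5259  0.1666  1.3966  0.      1.5793 -0.436 ]
[[ 0.0898  0.996  -0.0007]
 [ 0.996  -0.0898  0.0005]
 [ 0.0004 -0.0008 -1.    ]]
scene theta~ 1.0048226148000645 3765
top theta~ 0.9964287957386513 1423
```

The lid stands on the top notch at about 1.005 rad. I'll retreat upward and head for the tray.

{"method": "step_arm", "body": {
  "series": [
    {"dx": 0,"dy": 0,"dz": -0.5,"rx": 0,"ry": 0,"rz": 0,"fingers": -0.28},
    {"dx": 0,"dy": 0,"dz": -0.8,"rx": 0,"ry": 0,"rz": 0,"fingers": -0.28},
    {"dx": 0,"dy": 0,"dz": -0.8,"rx": 0,"ry": 0,"rz": 0,"fingers": 0},
    {"dx": 0.8,"dy": -0.13,"dz": 0,"rx": 0,"ry": 0,"rz": 0,"fingers": 0},
    {"dx": 0.8,"dy": -0.13,"dz": 0,"rx": 0,"ry": 0,"rz": 0,"fingers": 0},
    {"dx": 0.8,"dy": -0.13,"dz": 0,"rx": 0,"ry": 0,"rz": 0,"fingers": 0},
    {"dx": 0.8,"dy": -0.13,"dz": 0,"rx": 0,"ry": 0,"rz": 0,"fingers": 0},
    {"dx": 0.8,"dy": -0.13,"dz": 0,"rx": 0,"ry": 0,"rz": 0,"fingers": 0},
    {"dx": 0.8,"dy": -0.13,"dz": 0,"rx": 0,"ry": 0,"rz": 0,"fingers": 0},
    {"dx": 0.8,"dy": -0.13,"dz": 0,"rx": 0,"ry": 0,"rz": 0,"fingers": 0},
    {"dx": 0.8,"dy": -0.13,"dz": 0,"rx": 0,"ry": 0,"rz": 0,"fingers": 0},
    {"dx": 0.8,"dy": -0.13,"dz": 0,"rx": 0,"ry": 0,"rz": 0,"fingers": 0},
    {"dx": 0.8,"dy": -0.13,"dz": 0,"rx": 0,"ry": 0,"rz": 0,"fingers": 0},
    {"dx": 0.8,"dy": -0.13,"dz": 0,"rx": 0,"ry": 0,"rz": 0,"fingers": 0},
    {"dx": 0.8,"dy": -0.13,"dz": 0,"rx": 0,"ry": 0,"rz": 0,"fingers": 0},
    {"dx": 0.8,"dy": -0.13,"dz": 0,"rx": 0,"ry": 0,"rz": 0,"fingers": 0}
  ]
}}

```text
t: 11.5
eef_pos: [0.511, 0.2071, 0.3838]
tool_rot: [0.0, 0.738, 0.675, -0.0]
force: [0.3, 0.5, 0.6]
opening: 0.498
finger_force: 0.0
```

{"method": "step_arm", "body": {
  "series": [
    {"dx": 0,"dy": 0,"dz": 0.5,"rx": 0,"ry": 0,"rz": -0.344,"fingers": 0},
    {"dx": 0,"dy": 0,"dz": 0.5,"rx": 0,"ry": 0,"rz": -0.344,"fingers": 0},
    {"dx": 0,"dy": 0,"dz": 0.5,"rx": 0,"ry": 0,"rz": -0.344,"fingers": 0},
    {"dx": 0,"dy": 0,"dz": 0.5,"rx": 0,"ry": 0,"rz": -0.344,"fingers": 0},
    {"dx": 0,"dy": 0,"dz": 0.5,"rx": 0,"ry": 0,"rz": -0.344,"fingers": 0},
    {"dx": 0,"dy": 0,"dz": 0.5,"rx": 0,"ry": 0,"rz": -0.344,"fingers": 0},
    {"dx": 0,"dy": 0,"dz": 0.5,"rx": 0,"ry": 0,"rz": -0.344,"fingers": 0},
    {"dx": 0,"dy": 0,"dz": 0.5,"rx": 0,"ry": 0,"rz": -0.344,"fingers": 0},
    {"dx": 0,"dy": 0,"dz": 0.5,"rx": 0,"ry": 0,"rz": -0.344,"fingers": 0},
    {"dx": 0,"dy": 0,"dz": 0,"rx": 0,"ry": -0.3,"rz": 0,"fingers": 0},
    {"dx": 0,"dy": 0,"dz": 0,"rx": 0,"ry": -0.3,"rz": 0,"fingers": 0},
    {"dx": 0,"dy": 0,"dz": 0,"rx": 0,"ry": -0.3,"rz": 0,"fingers": 0},
    {"dx": 0,"dy": 0,"dz": 0,"rx": 0,"ry": -0.3,"rz": 0,"fingers": 0},
    {"dx": 0,"dy": 0,"dz": 0,"rx": 0,"ry": 0,"rz": 0,"fingers": 0}
  ]
}}

```text
t: 13.25
eef_pos: [0.507, 0.2056, 0.2003]
tool_rot: [0.292, 0.052, 0.955, -0.018]
force: [-0.8, -0.1, -0.1]
opening: 0.504
finger_force: 0.0
```

```bash
python3 c.py
cat > fin.py <<'E'
from h import *
np.set_printoptions(precision=4,suppress=True)
s=manip.state(); q=s["tool_rot"]; Rt=R.from_quat([q[1],q[2],q[3],q[0]]).as_matrix()
im,d,k=cam("wrist"); save("w3",im); P=cloud(d,k); x,y,z=np.moveaxis(P,-1,0)
reg=(x>.5)&(x<.68)&(y>.1)&(y<.3)
f=P[reg&(z>.074)&(z<.09)]; c=P[reg&(z>.045)&(z<.062)]
rf=cv2.minAreaRect(f[:,:2].astype(np.float32)); print("fin",len(f),rf,np.median(f[:,2]))
if len(c)>10: print("cover",len(c),cv2.minAreaRect(c[:,:2].astype(np.float32)),np.median(c[:,2]))
for tgt in (np.array([*rf[0],.077]),np.array([.588,.203,.077])):
    g=tgt+.019*Rt[:,2]-s["eef_pos"]; print("shift units",Rt.T@g/.04)
E
python3 fin.py
```

```text
13.25 [0.507  0.2056 0.2003] open 0.5036790897885334 F [-0.8098 -0.0952 -0.0656] j [ 0.4    -0.1369  2.035  -0.4134  0.7564 -0.829 ]
[[-0.8241  0.1102  0.5556]
 [ 0.0895  0.9939 -0.0644]
 [-0.5593 -0.0034 -0.829 ]]
fin 1301 ((0.6239317059516907, 0.18196013569831848), (0.03433048725128174, 0.14294037222862244), 62.308380126953125) 0.08125808243166532
cover 17969 ((0.610893964767456, 0.1992272138595581), (0.1848529875278473, 0.1505093276500702), 85.23648071289062) 0.05343074783600199
shift units [-0.7369 -0.2553  4.693 ]
shift units [0.0504 0.1685 4.16  ]
```

View pics/w3.png

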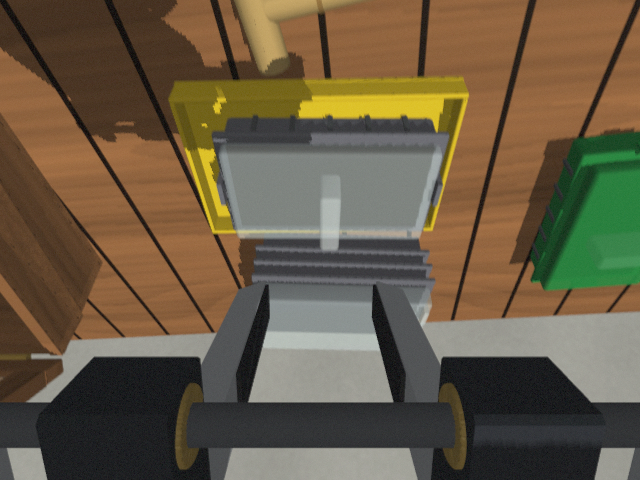

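The fin shows at (330,213), about midway between the fingers, with the stack at (340,290). I'll measure it again with the stack excluded.

```bash
sed -i 's/reg=.*/reg=(x>.5)\&(x<.625)\&(abs(y-.203)<.022)/; s/"w3"/"w4"/' fin.py; python3 fin.py
```

```text
fin 1175 ((0.5872247219085693, 0.20149967074394226), (0.01570887118577957, 0.06057234853506088), 83.3676986694336) 0.08123903052625317
cover 3636 ((0.580419659614563, 0.20300732553005219), (0.08909004181623459, 0.04397165775299072), 0.007916980423033237) 0.053466579367018124
shift units [0.1665 0.1026 4.1681]
shift units [0.154  0.142  4.1766]
```

{"method": "step_arm", "body": {
  "series": [
    {"dx": 0.16,"dy": 0.11,"dz": 0.6,"rx": 0,"ry": 0,"rz": 0,"fingers": 0},
    {"dx": 0,"dy": 0,"dz": 0.6,"rx": 0,"ry": 0,"rz": 0,"fingers": 0},
    {"dx": 0,"dy": 0,"dz": 0.6,"rx": 0,"ry": 0,"rz": 0,"fingers": 0},
    {"dx": 0,"dy": 0,"dz": 0.6,"rx": 0,"ry": 0,"rz": 0,"fingers": 0},
    {"dx": 0,"dy": 0,"dz": 0.6,"rx": 0,"ry": 0,"rz": 0,"fingers": 0},
    {"dx": 0,"dy": 0,"dz": 0.6,"rx": 0,"ry": 0,"rz": 0,"fingers": 0},
    {"dx": 0,"dy": 0,"dz": 0.3,"rx": 0,"ry": 0,"rz": 0,"fingers": 0},
    {"dx": 0,"dy": 0,"dz": 0.2,"rx": 0,"ry": 0,"rz": 0,"fingers": 0},
    {"dx": 0,"dy": 0,"dz": 0,"rx": 0,"ry": 0,"rz": 0,"fingers": 0}
  ]
}}

```text
t: 14.48
eef_pos: [0.599, 0.2004, 0.065]
tool_rot: [0.295, 0.054, 0.954, -0.017]
force: [-0.5, -0.1, -0.0]
opening: 0.499
finger_force: 0.0
```

```bash
python3 c.py; python3 fin.py|tail -1
```

```text
14.475 [0.599  0.2004 0.065 ] open 0.49895953879204186 F [-0.4728 -0.1028 -0.0222] j [ 0.3127  0.2528  1.9646 -0.5897  0.4332 -0.6666]
[[-0.82    0.1132  0.5611]
 [ 0.0934  0.9936 -0.0639]
 [-0.5647 -0.     -0.8253]]
shift units [0.0635 0.0336 0.0689]
```

{"method": "step_arm", "body": {
  "series": [
    {"dx": 0.06,"dy": 0.03,"dz": 0.06,"rx": 0,"ry": 0,"rz": 0,"fingers": 0},
    {"dx": 0,"dy": 0,"dz": 0,"rx": 0,"ry": 0,"rz": 0,"fingers": -1},
    {"dx": 0,"dy": 0,"dz": 0,"rx": 0,"ry": 0,"rz": 0,"fingers": -1},
    {"dx": 0,"dy": 0,"dz": 0,"rx": 0,"ry": 0,"rz": 0,"fingers": -1},
    {"dx": 0,"dy": 0,"dz": 0,"rx": 0,"ry": 0,"rz": 0,"fingers": -1},
    {"dx": 0,"dy": 0,"dz": 0,"rx": 0,"ry": 0,"rz": 0,"fingers": -1},
    {"dx": 0,"dy": 0,"dz": 0,"rx": 0,"ry": 0,"rz": 0,"fingers": -1}
  ]
}}

```text
t: 15.4
eef_pos: [0.5979, 0.2019, 0.0617]
tool_rot: [0.295, 0.054, 0.954, -0.017]
force: [-1.2, 0.0, 1.6]
opening: 0.169
finger_force: 30.0
```

```bash
python3 c.py
cat > mv.py <<'E'
from h import *
import sys
np.set_printoptions(precision=3,suppress=True)
# world shift -> tool units
s=manip.state(); q=s["tool_rot"]; Rt=R.from_quat([q[1],q[2],q[3],q[0]]).as_matrix()
for a in sys.argv[1:]:
    print(a,Rt.T@np.array(list(map(float,a.split(','))))/.04)
E
python3 mv.py " 0,0,.1"
```

```text
15.4 [0.5979 0.2019 0.0617] open 0.16939980702608995 F [-1.1787  0.0186  1.6062] j [ 0.3163  0.2586  1.9666 -0.6017  0.4279 -0.6514]
[[-0.82    0.1125  0.5613]
 [ 0.0929  0.9937 -0.0634]
 [-0.5648  0.0001 -0.8252]]
 0,0,.1 [-1.412  0.    -2.063]
```

Gripped. I'll lift straight up.

{"method": "step_arm", "body": {
  "series": [
    {"dx": -0.1,"dy": 0,"dz": -0.146,"rx": 0,"ry": 0,"rz": 0,"fingers": -1},
    {"dx": -0.2,"dy": 0,"dz": -0.292,"rx": 0,"ry": 0,"rz": 0,"fingers": -1},
    {"dx": -0.35,"dy": 0,"dz": -0.511,"rx": 0,"ry": 0,"rz": 0,"fingers": -1},
    {"dx": -0.4,"dy": 0,"dz": -0.584,"rx": 0,"ry": 0,"rz": 0,"fingers": -1},
    {"dx": -0.4,"dy": 0,"dz": -0.584,"rx": 0,"ry": 0,"rz": 0,"fingers": -1},
    {"dx": -0.4,"dy": 0,"dz": -0.584,"rx": 0,"ry": 0,"rz": 0,"fingers": -1},
    {"dx": -0.3,"dy": 0,"dz": -0.438,"rx": 0,"ry": 0,"rz": 0,"fingers": -1},
    {"dx": -0.1,"dy": 0,"dz": -0.146,"rx": -0.028,"ry": 0,"rz": -0.041,"fingers": -1},
    {"dx": 0,"dy": 0,"dz": 0,"rx": 0,"ry": 0,"rz": 0,"fingers": -1}
  ]
}}

```text
t: 16.52
eef_pos: [0.5975, 0.2015, 0.2209]
tool_rot: [0.295, 0.042, 0.954, -0.013]
force: [-0.2, 0.0, -2.6]
opening: 0.166
finger_force: 30.0
```

```bash
python3 c.py
python3 - <<'E'
from h import *
np.set_printoptions(precision=4,suppress=True)
s=manip.state(); g=s["eef_pos"]; 
for c in ("top","scene"):
    im,d,k=cam(c); P=cloud(d,k); x,y,z=np.moveaxis(P,-1,0); hsv=cv2.cvtColor(im,cv2.COLOR_RGB2HSV).astype(int)
    m=(abs(x-g[0]-.0)<.12)&(abs(y-g[1])<.14)&(hsv[...,1]<60)&(abs(z-(g[2]-.061+.05))<.02)
    q=P[m]; print(c,len(q))
    if len(q)<30: continue
    A=np.c_[q[:,:2],np.ones(len(q))]; r=np.linalg.lstsq(A,q[:,2],rcond=None)[0]
    for _ in range(5):
        i=abs(A@r-q[:,2])<.003; r=np.linalg.lstsq(A[i],q[i,2],rcond=None)[0]
    print("slope",r[:2],"z",np.median(q[i,2]),i.sum(),cv2.minAreaRect(q[i][:,:2].astype(np.float32)))
    save("l_"+c,im)
E
python3 mv.py " -.071,-.413,0"
```

```text
16.525 [0.5975 0.2015 0.2209] open 0.16647558917346744 F [-0.2213  0.015  -2.6089] j [ 0.3061  0.0031  1.8611 -0.3269  0.7417 -0.9942]
[[-0.8224  0.0887  0.5619]
 [ 0.0734  0.9961 -0.0499]
 [-0.5641  0.0002 -0.8257]]
top 2555
slope [-0.002   0.0007] z 0.2128774182339282 1998 ((0.5876381993293762, 0.20309899747371674), (0.16781064867973328, 0.0975140631198883), 84.38109588623047)
scene 4813
slope [-0.0046 -0.0002] z 0.21254809297066146 3616 ((0.5886647701263428, 0.2005874514579773), (0.16755251586437225, 0.09928064048290253), 85.06802368164062)
 -.071,-.413,0 [  0.71  -10.442  -0.473]
```

The tray is level and square to the frame. I'll carry it across.

{"method": "step_arm", "body": {
  "series": [
    {"dx": 0.024,"dy": -0.35,"dz": -0.016,"rx": 0,"ry": 0,"rz": 0,"fingers": -1},
    {"dx": 0.051,"dy": -0.75,"dz": -0.034,"rx": 0,"ry": 0,"rz": 0,"fingers": -1},
    {"dx": 0.051,"dy": -0.75,"dz": -0.034,"rx": 0,"ry": 0,"rz": 0,"fingers": -1},
    {"dx": 0.051,"dy": -0.75,"dz": -0.034,"rx": 0,"ry": 0,"rz": 0,"fingers": -1},
    {"dx": 0.051,"dy": -0.75,"dz": -0.034,"rx": 0,"ry": 0,"rz": 0,"fingers": -1},
    {"dx": 0.051,"dy": -0.75,"dz": -0.034,"rx": 0,"ry": 0,"rz": 0,"fingers": -1},
    {"dx": 0.051,"dy": -0.75,"dz": -0.034,"rx": 0,"ry": 0,"rz": 0,"fingers": -1},
    {"dx": 0.051,"dy": -0.75,"dz": -0.034,"rx": 0,"ry": 0,"rz": 0,"fingers": -1},
    {"dx": 0.051,"dy": -0.75,"dz": -0.034,"rx": 0,"ry": 0,"rz": 0,"fingers": -1},
    {"dx": 0.051,"dy": -0.75,"dz": -0.034,"rx": 0,"ry": 0,"rz": 0,"fingers": -1},
    {"dx": 0.051,"dy": -0.75,"dz": -0.034,"rx": 0,"ry": 0,"rz": 0,"fingers": -1},
    {"dx": 0.051,"dy": -0.75,"dz": -0.034,"rx": 0,"ry": 0,"rz": 0,"fingers": -1},
    {"dx": 0.051,"dy": -0.75,"dz": -0.034,"rx": 0,"ry": 0,"rz": 0,"fingers": -1},
    {"dx": 0.051,"dy": -0.75,"dz": -0.034,"rx": 0,"ry": 0,"rz": 0,"fingers": -1},
    {"dx": 0.024,"dy": -0.35,"dz": -0.016,"rx": 0,"ry": 0,"rz": 0,"fingers": -1},
    {"dx": 0,"dy": 0,"dz": 0,"rx": 0,"ry": 0,"rz": 0,"fingers": -1}
  ]
}}

```text
t: 18.62
eef_pos: [0.5267, -0.212, 0.2196]
tool_rot: [0.295, 0.043, 0.955, -0.013]
force: [0.4, 0.4, -3.8]
opening: 0.166
finger_force: 30.0
```

```bash
python3 c.py; python3 lid.py s3
python3 - <<'E'
from h import *
np.set_printoptions(precision=4,suppress=True)
# tray centre relative to tcp at lift: tray centre (.588,.2018) tcp (.5975,.2015) u=.163 at z=.2209
s=manip.state(); C=np.array([.5905,-.2169]); fx=np.array([.996,-.0875]); fy=np.array([.0875,.996])
q=s["tool_rot"]; Rt=R.from_quat([q[1],q[2],q[3],q[0]]).as_matrix()
t=np.append(s["eef_pos"][:2]-[.0102,-.0006],s["eef_pos"][2]-.058); d=t[:2]-C
print("tray in frame",d@fx,d@fy,t[2])
prev=t
for x0,u in ((-.07,.115),(-.03,.110),(-.015,.06),(-.012,.012)):
    w=np.append(C+x0*fx,u); print(x0,u,Rt.T@(w-prev)/.04); prev=w
E
```

```text
18.625 [ 0.5267 -0.212   0.2196] open 0.1663775774766758 F [ 0.4489  0.4357 -3.8231] j [-0.7517 -0.1677  2.0202  0.4778  0.8553 -2.4703]
[[-0.8229  0.0892  0.5612]
 [ 0.0742  0.996  -0.0495]
 [-0.5634  0.0009 -0.8262]]
scene theta~ 1.0048042807493873 3725
top theta~ 0.9965378171137367 2711
tray in frame -0.07406289584458427 0.00044174359895920344 0.16173664990453276
-0.07 0.115 [ 0.5742 -0.0124  1.0227]
-0.03 0.11 [-0.7554 -0.0005  0.6668]
-0.015 0.06 [ 0.3948 -0.0015  1.2439]
-0.012 0.012 [ 0.6144 -0.0013  1.0335]
```

View pics/s3.png

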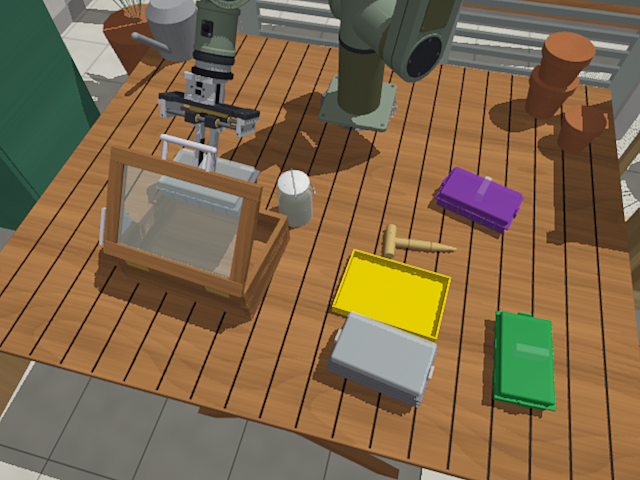

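The picture shows the tray held in front of the frame at (208,175), behind the raised lid, with everything else in place. I'll go in.

{"method": "step_arm", "body": {
  "series": [
    {"dx": 0.19,"dy": 0,"dz": 0.34,"rx": 0,"ry": 0,"rz": 0,"fingers": -1},
    {"dx": 0.19,"dy": 0,"dz": 0.34,"rx": 0,"ry": 0,"rz": 0,"fingers": -1},
    {"dx": 0.19,"dy": 0,"dz": 0.34,"rx": 0,"ry": 0,"rz": 0,"fingers": -1},
    {"dx": -0.19,"dy": 0,"dz": 0.167,"rx": 0,"ry": 0,"rz": 0,"fingers": -1},
    {"dx": -0.19,"dy": 0,"dz": 0.167,"rx": 0,"ry": 0,"rz": 0,"fingers": -1},
    {"dx": -0.19,"dy": 0,"dz": 0.167,"rx": 0,"ry": 0,"rz": 0,"fingers": -1},
    {"dx": -0.19,"dy": 0,"dz": 0.167,"rx": 0,"ry": 0,"rz": 0,"fingers": -1},
    {"dx": 0,"dy": 0,"dz": 0,"rx": 0,"ry": 0,"rz": 0,"fingers": -1}
  ]
}}

```text
t: 19.73
eef_pos: [0.5723, -0.2156, 0.1693]
tool_rot: [0.295, 0.042, 0.954, -0.013]
force: [0.2, 1.0, -2.8]
opening: 0.171
finger_force: 30.0
```

{"method": "step_arm", "body": {
  "series": [
    {"dx": 0.1,"dy": 0,"dz": 0.31,"rx": 0,"ry": 0,"rz": 0,"fingers": -1},
    {"dx": 0.1,"dy": 0,"dz": 0.31,"rx": 0,"ry": 0,"rz": 0,"fingers": -1},
    {"dx": 0.1,"dy": 0,"dz": 0.31,"rx": 0,"ry": 0,"rz": 0,"fingers": -1},
    {"dx": 0.1,"dy": 0,"dz": 0.31,"rx": 0,"ry": 0,"rz": 0,"fingers": -1},
    {"dx": 0.15,"dy": 0,"dz": 0.26,"rx": 0,"ry": 0,"rz": 0,"fingers": -1},
    {"dx": 0.15,"dy": 0,"dz": 0.26,"rx": 0,"ry": 0,"rz": 0,"fingers": -1},
    {"dx": 0.14,"dy": 0,"dz": 0.23,"rx": 0,"ry": 0,"rz": 0,"fingers": -1},
    {"dx": 0,"dy": 0,"dz": 0,"rx": 0,"ry": 0,"rz": 0,"fingers": -1},
    {"dx": 0,"dy": 0,"dz": 0,"rx": 0,"ry": 0,"rz": 0,"fingers": -1}
  ]
}}

```text
t: 20.85
eef_pos: [0.5888, -0.2172, 0.0846]
tool_rot: [0.296, 0.042, 0.954, -0.013]
force: [1.5, 0.1, -2.9]
opening: 0.171
finger_force: 30.0
```

```bash
python3 c.py; python3 mv.py "0,0,-.002"; python3 lid.py
```

```text
20.85 [ 0.5888 -0.2172  0.0846] open 0.17105266507255165 F [ 1.4893  0.1384 -2.8505] j [-0.6629  0.178   2.0043  0.6508  0.5313 -2.6426]
[[-0.8218  0.088   0.5629]
 [ 0.0724  0.9961 -0.0501]
 [-0.5651 -0.0004 -0.825 ]]
0,0,-.002 [0.028 0.    0.041]
scene theta~ 1.005032449670797 3745
top theta~ 0.9965683825186341 2732
```

{"method": "step_arm", "body": {
  "series": [
    {"dx": 0.08,"dy": 0,"dz": 0.117,"rx": 0,"ry": 0,"rz": 0,"fingers": -1},
    {"dx": 0.08,"dy": 0,"dz": 0.117,"rx": 0,"ry": 0,"rz": 0,"fingers": -1},
    {"dx": 0.06,"dy": 0,"dz": 0.087,"rx": 0,"ry": 0,"rz": 0,"fingers": -1},
    {"dx": 0,"dy": 0,"dz": 0,"rx": 0,"ry": 0,"rz": 0,"fingers": -1}
  ]
}}

```text
t: 21.45
eef_pos: [0.5881, -0.2166, 0.0679]
tool_rot: [0.295, 0.042, 0.955, -0.013]
force: [0.3, 0.4, -2.2]
opening: 0.167
finger_force: 30.0
```

{"method": "step_arm", "body": {
  "series": [
    {"dx": 0.03,"dy": 0,"dz": 0.044,"rx": 0,"ry": 0,"rz": 0,"fingers": -1},
    {"dx": 0,"dy": 0,"dz": 0,"rx": 0,"ry": 0,"rz": 0,"fingers": -1}
  ]
}}

```text
t: 21.7
eef_pos: [0.5885, -0.217, 0.0665]
tool_rot: [0.295, 0.042, 0.954, -0.013]
force: [0.1, 0.8, -2.2]
opening: 0.169
finger_force: 30.0
```

{"method": "step_arm", "body": {
  "series": [
    {"dx": 0.02,"dy": 0,"dz": 0.029,"rx": 0,"ry": 0,"rz": 0,"fingers": -1},
    {"dx": 0,"dy": 0,"dz": 0,"rx": 0,"ry": 0,"rz": 0,"fingers": -1}
  ]
}}

```text
t: 21.95
eef_pos: [0.589, -0.2173, 0.0658]
tool_rot: [0.296, 0.042, 0.954, -0.013]
force: [0.5, -0.0, -0.8]
opening: 0.167
finger_force: 30.0
```

```bash
python3 c.py
```

```text
21.95 [ 0.589  -0.2173  0.0658] open 0.16683599062845147 F [ 0.4601 -0.0351 -0.7879] j [-0.6629  0.2155  2.0117  0.7015  0.496  -2.7006]
[[-0.8216  0.088   0.5633]
 [ 0.0724  0.9961 -0.0501]
 [-0.5655 -0.0004 -0.8248]]
```

{"method": "step_arm", "body": {
  "series": [
    {"dx": 0.02,"dy": 0,"dz": 0.029,"rx": 0,"ry": 0,"rz": 0,"fingers": -1},
    {"dx": 0,"dy": 0,"dz": 0,"rx": 0,"ry": 0,"rz": 0,"fingers": -0.5},
    {"dx": 0,"dy": 0,"dz": 0,"rx": 0,"ry": 0,"rz": 0,"fingers": -0.3},
    {"dx": 0,"dy": 0,"dz": 0,"rx": 0,"ry": 0,"rz": 0,"fingers": -0.1},
    {"dx": 0,"dy": 0,"dz": 0,"rx": 0,"ry": 0,"rz": 0,"fingers": -0.1},
    {"dx": 0,"dy": 0,"dz": -0.3,"rx": 0,"ry": 0,"rz": 0,"fingers": -0.1},
    {"dx": 0,"dy": 0,"dz": -0.5,"rx": 0,"ry": 0,"rz": 0,"fingers": -0.1},
    {"dx": 0,"dy": 0,"dz": -0.7,"rx": 0,"ry": 0,"rz": 0,"fingers": -0.1},
    {"dx": 0,"dy": 0,"dz": -0.7,"rx": 0,"ry": 0,"rz": 0,"fingers": -0.1},
    {"dx": 0,"dy": 0,"dz": -0.7,"rx": 0,"ry": 0,"rz": 0,"fingers": -0.1},
    {"dx": 0,"dy": 0,"dz": -0.7,"rx": 0,"ry": 0,"rz": 0,"fingers": -0.1},
    {"dx": 0,"dy": 0,"dz": -0.7,"rx": 0,"ry": 0,"rz": 0,"fingers": -0.1},
    {"dx": 0,"dy": 0,"dz": -0.7,"rx": 0,"ry": 0,"rz": 0,"fingers": -0.1},
    {"dx": 0,"dy": 0,"dz": 0,"rx": 0,"ry": 0,"rz": 0,"fingers": -0.1}
  ]
}}

```text
t: 23.7
eef_pos: [0.4763, -0.2083, 0.2316]
tool_rot: [0.297, 0.042, 0.954, -0.015]
force: [0.4, -0.1, -0.8]
opening: 0.451
finger_force: 0.0
```

```bash
python3 c.py
python3 - <<'E'
from h import *
np.set_printoptions(precision=4,suppress=True)
im,d,k=cam("wrist"); save("w5",im); P=cloud(d,k)
C=np.array([.5905,-.2169,0]); q=P-C; xf=q@[.996,-.0875,0]; yf=q@[.0875,.996,0]; z=P[...,2]
hsv=cv2.cvtColor(im,cv2.COLOR_RGB2HSV).astype(int)
m=(abs(xf)<.096)&(abs(yf)<.136)&(hsv[...,1]<70)&(z<.075)&(z>.04)
Q=np.stack([xf[m],yf[m],z[m]],1); A=np.c_[Q[:,:2],np.ones(len(Q))]; r=np.linalg.lstsq(A,Q[:,2],rcond=None)[0]
print("cover",len(Q),"slope",r,np.median(Q[:,2]),cv2.minAreaRect(Q[:,:2].astype(np.float32)))
m=(abs(xf)<.08)&(abs(yf)<.02)&(z>.076)&(z<.095); Q=np.stack([xf[m],yf[m]],1).astype(np.float32); print("fin",len(Q),cv2.minAreaRect(Q))
E
python3 lid.py
```

```text
23.7 [ 0.4763 -0.2083  0.2316] open 0.4511116430965762 F [ 0.4292 -0.1153 -0.7602] j [-0.8465 -0.3037  2.101   0.5005  0.9404 -2.545 ]
[[-0.8199  0.0894  0.5654]
 [ 0.0712  0.996  -0.0541]
 [-0.568  -0.0041 -0.823 ]]
cover 17048 slope [ 0.0654 -0.0003  0.057 ] 0.057285969497633704 ((-0.011260204017162323, -0.002476632595062256), (0.18516336381435394, 0.10526962578296661), 89.92035675048828)
fin 992 ((-0.011919813230633736, -0.0024702446535229683), (0.015977105125784874, 0.06030971556901932), 89.9657974243164)
scene theta~ 1.0049626083736563 3756
top theta~ 0.9964158457066881 2725
```

View pics/w5.png

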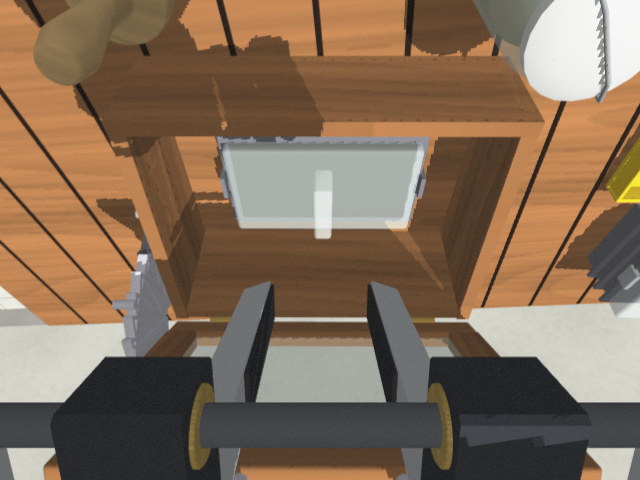

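The tray stands flat and square inside the frame, fin at (323,205), with the tamper, jar and pawl quadrant at (60,45), (570,45) and (145,300). The lid is still on the top notch. Back to the handle.

{"method": "step_arm", "body": {
  "series": [
    {"dx": -0.386,"dy": 0,"dz": -0.559,"rx": 0,"ry": 0,"rz": 0,"fingers": -0.28},
    {"dx": -0.386,"dy": 0,"dz": -0.559,"rx": 0,"ry": 0,"rz": 0,"fingers": -0.28},
    {"dx": -0.386,"dy": 0,"dz": -0.559,"rx": 0,"ry": 0,"rz": 0,"fingers": -0.28},
    {"dx": -0.386,"dy": 0,"dz": -0.559,"rx": 0,"ry": 0,"rz": 0,"fingers": -0.28},
    {"dx": -0.386,"dy": 0,"dz": -0.559,"rx": 0,"ry": 0,"rz": 0,"fingers": -0.28},
    {"dx": -0.386,"dy": 0,"dz": -0.559,"rx": 0,"ry": 0,"rz": 0,"fingers": -0.28},
    {"dx": -0.386,"dy": 0,"dz": -0.559,"rx": 0,"ry": 0,"rz": 0,"fingers": -0.28},
    {"dx": 0,"dy": 0,"dz": 0,"rx": 0,"ry": 0.302,"rz": 0,"fingers": -0.28},
    {"dx": 0,"dy": 0,"dz": 0,"rx": 0,"ry": 0.302,"rz": 0,"fingers": -0.28},
    {"dx": 0,"dy": 0,"dz": 0,"rx": 0,"ry": 0.302,"rz": 0,"fingers": -0.28},
    {"dx": 0,"dy": 0,"dz": 0,"rx": 0,"ry": 0.302,"rz": 0,"fingers": -0.28}
  ]
}}

```text
t: 25.22
eef_pos: [0.4776, -0.2069, 0.4179]
tool_rot: [-0.005, 0.044, 0.999, 0.0]
force: [0.5, 0.5, 0.1]
opening: 0.359
finger_force: 0.0
```

{"method": "step_arm", "body": {
  "series": [
    {"dx": 0,"dy": 0,"dz": 0,"rx": 0,"ry": 0,"rz": 0.349,"fingers": -0.28},
    {"dx": 0,"dy": 0,"dz": 0,"rx": 0,"ry": 0,"rz": 0.349,"fingers": -0.28},
    {"dx": 0,"dy": 0,"dz": 0,"rx": 0,"ry": 0,"rz": 0.349,"fingers": -0.28},
    {"dx": 0,"dy": 0,"dz": 0,"rx": 0,"ry": 0,"rz": 0.349,"fingers": -0.28},
    {"dx": 0,"dy": 0,"dz": 0,"rx": 0,"ry": 0,"rz": 0.349,"fingers": -0.28},
    {"dx": 0,"dy": 0,"dz": 0,"rx": 0,"ry": 0,"rz": 0.349,"fingers": -0.28},
    {"dx": 0,"dy": 0,"dz": 0,"rx": 0,"ry": 0,"rz": 0.349,"fingers": -0.28},
    {"dx": 0,"dy": 0,"dz": 0,"rx": 0,"ry": 0,"rz": 0.349,"fingers": -0.28},
    {"dx": 0,"dy": 0,"dz": 0,"rx": 0,"ry": 0,"rz": 0.349,"fingers": -0.28},
    {"dx": 0,"dy": 0,"dz": 0,"rx": 0,"ry": 0,"rz": 0,"fingers": -0.28}
  ]
}}

```text
t: 26.48
eef_pos: [0.4772, -0.2068, 0.4171]
tool_rot: [-0.003, 0.736, 0.676, -0.002]
force: [-0.3, 0.6, 0.3]
opening: 0.359
finger_force: 0.0
```

```bash
python3 c.py
cat > bar.py <<'E'
from h import *
np.set_printoptions(precision=4,suppress=True)
s=manip.state(); q=s["tool_rot"]; Rt=R.from_quat([q[1],q[2],q[3],q[0]]).as_matrix()
im,d,k=cam("wrist"); P=cloud(d,k); x,y,z=np.moveaxis(P,-1,0); hsv=cv2.cvtColor(im,cv2.COLOR_RGB2HSV).astype(int)
b=(x>.50)&(x<.58)&(y>-.29)&(y<-.14)&(z>.316)&(z<.34)&(hsv[...,1]<90)
print(b.sum(),np.median(P[b],0),np.percentile(P[b],[1,99],axis=0))
m=b&(abs(y+.214)<.03); c=np.median(P[m],0); print(c)
tgt=np.array([c[0],-.2145,.2995]); print("units",Rt.T@(tgt-s["eef_pos"])/.04)
E
python3 bar.py
```

```text
26.475 [ 0.4772 -0.2068  0.4171] open 0.3585027787442494 F [-0.2878  0.5924  0.2646] j [-0.5743  0.0163  1.3264 -0.0018  1.8056 -0.4899]
[[ 0.0848  0.9964 -0.0066]
 [ 0.9964 -0.0848  0.0022]
 [ 0.0016 -0.0067 -1.    ]]
2802 [ 0.541  -0.2097  0.3225] [[ 0.5323 -0.2667  0.3171]
 [ 0.5502 -0.1609  0.3248]]
[ 0.5406 -0.2125  0.3226]
units [-0.061   1.6155  2.9301]
```

{"method": "step_arm", "body": {
  "series": [
    {"dx": -0.06,"dy": 0.54,"dz": 0,"rx": 0,"ry": 0,"rz": 0,"fingers": -0.28},
    {"dx": 0,"dy": 0.54,"dz": 0,"rx": 0,"ry": 0,"rz": 0,"fingers": -0.28},
    {"dx": 0,"dy": 0.54,"dz": 0,"rx": 0,"ry": 0,"rz": 0,"fingers": -0.28},
    {"dx": 0,"dy": 0,"dz": 0.5,"rx": 0,"ry": 0,"rz": 0,"fingers": -0.28},
    {"dx": 0,"dy": 0,"dz": 0.5,"rx": 0,"ry": 0,"rz": 0,"fingers": -0.28},
    {"dx": 0,"dy": 0,"dz": 0,"rx": 0,"ry": 0,"rz": 0,"fingers": -0.28}
  ]
}}

```text
t: 27.28
eef_pos: [0.5404, -0.2146, 0.3759]
tool_rot: [-0.004, 0.737, 0.676, -0.002]
force: [0.1, 0.2, -0.1]
opening: 0.359
finger_force: 0.0
```

```bash
python3 bar.py
```

```text
3646 [ 0.5422 -0.2086  0.3225] [[ 0.533  -0.2668  0.3177]
 [ 0.5511 -0.1608  0.3247]]
[ 0.5419 -0.2127  0.3226]
units [0.0001 0.0563 1.9091]
```

{"method": "step_arm", "body": {
  "series": [
    {"dx": 0,"dy": 0.05,"dz": 0.5,"rx": 0,"ry": 0,"rz": 0,"fingers": -0.28},
    {"dx": 0,"dy": 0,"dz": 0.5,"rx": 0,"ry": 0,"rz": 0,"fingers": -0.28},
    {"dx": 0,"dy": 0,"dz": 0.5,"rx": 0,"ry": 0,"rz": 0,"fingers": -0.28},
    {"dx": 0,"dy": 0,"dz": 0.4,"rx": 0,"ry": 0,"rz": 0,"fingers": -0.28},
    {"dx": 0,"dy": 0,"dz": 0,"rx": 0,"ry": 0,"rz": 0,"fingers": -0.28},
    {"dx": 0,"dy": 0,"dz": 0,"rx": 0,"ry": 0,"rz": 0,"fingers": -1},
    {"dx": 0,"dy": 0,"dz": 0,"rx": 0,"ry": 0,"rz": 0,"fingers": -1},
    {"dx": 0,"dy": 0,"dz": 0,"rx": 0,"ry": 0,"rz": 0,"fingers": -1},
    {"dx": 0,"dy": 0,"dz": 0,"rx": 0,"ry": 0,"rz": 0,"fingers": -1}
  ]
}}

```text
t: 28.45
eef_pos: [0.5419, -0.2155, 0.304]
tool_rot: [-0.002, 0.737, 0.675, -0.002]
force: [-5.7, 0.5, 5.9]
opening: 0.117
finger_force: 30.0
```

{"method": "step_arm", "body": {
  "series": [
    {"dx": 0,"dy": 0.31,"dz": -0.23,"rx": 0,"ry": 0,"rz": 0,"fingers": -1},
    {"dx": 0,"dy": 0.32,"dz": -0.21,"rx": 0,"ry": 0,"rz": 0,"fingers": -1},
    {"dx": 0,"dy": 0.33,"dz": -0.19,"rx": 0,"ry": 0,"rz": 0,"fingers": -1},
    {"dx": 0,"dy": 0.23,"dz": -0.11,"rx": 0,"ry": 0,"rz": 0,"fingers": -1},
    {"dx": 0,"dy": 0.11,"dz": -0.05,"rx": 0,"ry": 0,"rz": 0,"fingers": -1},
    {"dx": 0,"dy": 0,"dz": 0,"rx": 0,"ry": 0,"rz": 0,"fingers": -1}
  ]
}}

```text
t: 29.2
eef_pos: [0.5945, -0.2203, 0.3365]
tool_rot: [-0.001, 0.737, 0.675, -0.002]
force: [-5.0, 0.0, 7.7]
opening: 0.117
finger_force: 30.0
```

```bash
python3 c.py; python3 lid.py s4
python3 - <<'E'
from h import *
for c in ("scene","wrist"):
    if c=="wrist": cam(c)
    print(c,[(o["location"],o["conf"]) for o in manip.landmark_of(c,"pawl_tip")[:2]])
E
```

```text
29.2 [ 0.5945 -0.2203  0.3365] open 0.11732429976659688 F [-5.043   0.0237  7.6866] j [-0.4898  0.2724  1.1961 -0.0027  1.6753 -0.4023]
[[ 0.0877  0.9961 -0.0031]
 [ 0.9961 -0.0877 -0.0013]
 [-0.0016 -0.003  -1.    ]]
scene theta~ 1.2508847010982995 3923
top theta~ 1.238859638245609 815
scene []
wrist [([193.0, 292.3], 0.22)]
```

{"method": "step_arm", "body": {
  "series": [
    {"dx": 0,"dy": -0.28,"dz": 0.14,"rx": 0,"ry": 0,"rz": 0,"fingers": -1},
    {"dx": 0,"dy": -0.33,"dz": 0.19,"rx": 0,"ry": 0,"rz": 0,"fingers": -1},
    {"dx": 0,"dy": -0.32,"dz": 0.2,"rx": 0,"ry": 0,"rz": 0,"fingers": -1},
    {"dx": 0,"dy": -0.31,"dz": 0.22,"rx": 0,"ry": 0,"rz": 0,"fingers": -1},
    {"dx": 0,"dy": -0.29,"dz": 0.24,"rx": 0,"ry": 0,"rz": 0,"fingers": -1},
    {"dx": 0,"dy": 0,"dz": 0,"rx": 0,"ry": 0,"rz": 0,"fingers": -1}
  ]
}}

```text
t: 30.2
eef_pos: [0.5319, -0.2147, 0.2947]
tool_rot: [-0.002, 0.738, 0.675, -0.002]
force: [-5.4, -0.6, 3.3]
opening: 0.117
finger_force: 30.0
```

```bash
python3 c.py|head -1; python3 lid.py
```

```text
30.2 [ 0.5319 -0.2147  0.2947] open 0.11746374485176249 F [-5.3568 -0.5989  3.2979] j [-0.5326  0.1541  1.42   -0.0032  1.5729 -0.4441]
scene theta~ 0.9558373148065374 3768
top theta~ 0.9503990192161865 1421
```

The lid is past the top notch with the pawl clear. I'll keep lowering.

{"method": "step_arm", "body": {
  "series": [
    {"dx": 0,"dy": -0.28,"dz": 0.26,"rx": 0,"ry": 0,"rz": 0,"fingers": -1},
    {"dx": 0,"dy": -0.26,"dz": 0.27,"rx": 0,"ry": 0,"rz": 0,"fingers": -1},
    {"dx": 0,"dy": -0.25,"dz": 0.29,"rx": 0,"ry": 0,"rz": 0,"fingers": -1},
    {"dx": 0,"dy": -0.23,"dz": 0.3,"rx": 0,"ry": 0,"rz": 0,"fingers": -1},
    {"dx": 0,"dy": -0.21,"dz": 0.32,"rx": 0,"ry": 0,"rz": 0,"fingers": -1},
    {"dx": 0,"dy": -0.19,"dz": 0.33,"rx": 0,"ry": 0,"rz": 0,"fingers": -1},
    {"dx": 0,"dy": 0,"dz": 0,"rx": 0,"ry": 0,"rz": 0,"fingers": -1}
  ]
}}

```text
t: 31.18
eef_pos: [0.4763, -0.2097, 0.2226]
tool_rot: [-0.002, 0.738, 0.675, -0.001]
force: [1.3, -2.2, -2.3]
opening: 0.119
finger_force: 30.0
```

```bash
python3 c.py|head -1; python3 lid.py
```

```text
31.175 [ 0.4763 -0.2097  0.2226] open 0.11905705469926697 F [ 1.2524 -2.2422 -2.2512] j [-0.5797  0.0798  1.6497 -0.002   1.4161 -0.4912]
scene theta~ 0.6008419521620827 3213
top theta~ 0.5979981115940649 1688
```

{"method": "step_arm", "body": {
  "series": [
    {"dx": 0,"dy": -0.17,"dz": 0.34,"rx": 0,"ry": 0,"rz": 0,"fingers": -1},
    {"dx": 0,"dy": -0.15,"dz": 0.35,"rx": 0,"ry": 0,"rz": 0,"fingers": -1},
    {"dx": 0,"dy": -0.13,"dz": 0.36,"rx": 0,"ry": 0,"rz": 0,"fingers": -1},
    {"dx": 0,"dy": -0.11,"dz": 0.36,"rx": 0,"ry": 0,"rz": 0,"fingers": -1},
    {"dx": 0,"dy": -0.08,"dz": 0.37,"rx": 0,"ry": 0,"rz": 0,"fingers": -1},
    {"dx": 0,"dy": -0.06,"dz": 0.37,"rx": 0,"ry": 0,"rz": 0,"fingers": -1},
    {"dx": 0,"dy": 0,"dz": 0,"rx": 0,"ry": 0,"rz": 0,"fingers": -1}
  ]
}}

```text
t: 32.15
eef_pos: [0.4485, -0.2071, 0.137]
tool_rot: [-0.001, 0.737, 0.675, -0.001]
force: [3.4, -2.4, -1.6]
opening: 0.116
finger_force: 30.0
```

```bash
python3 c.py|head -1
```

```text
32.15 [ 0.4485 -0.2071  0.137 ] open 0.11609427962351207 F [ 3.3741 -2.3761 -1.576 ] j [-0.6068  0.1071  1.8059 -0.0019  1.2319 -0.5183]
```

{"method": "step_arm", "body": {
  "series": [
    {"dx": 0,"dy": -0.04,"dz": 0.38,"rx": 0,"ry": 0,"rz": 0,"fingers": -1},
    {"dx": 0,"dy": -0.02,"dz": 0.3,"rx": 0,"ry": 0,"rz": 0,"fingers": -1},
    {"dx": 0,"dy": -0.01,"dz": 0.25,"rx": 0,"ry": 0,"rz": 0,"fingers": -1},
    {"dx": 0,"dy": 0.01,"dz": 0.2,"rx": 0,"ry": 0,"rz": 0,"fingers": -1},
    {"dx": 0,"dy": 0.01,"dz": 0.15,"rx": 0,"ry": 0,"rz": 0,"fingers": -1},
    {"dx": 0,"dy": 0.01,"dz": 0.1,"rx": 0,"ry": 0,"rz": 0,"fingers": -1},
    {"dx": 0,"dy": 0,"dz": 0,"rx": 0,"ry": 0,"rz": 0,"fingers": -1}
  ]
}}

```text
t: 33.02
eef_pos: [0.4476, -0.2071, 0.0827]
tool_rot: [-0.001, 0.737, 0.675, -0.001]
force: [5.9, -2.7, -1.2]
opening: 0.12
finger_force: 30.0
```

```bash
python3 c.py|head -1
```

```text
33.025 [ 0.4476 -0.2071  0.0827] open 0.1197700073355412 F [ 5.9199 -2.6531 -1.2121] j [-0.6082  0.1773  1.8533 -0.0013  1.1125 -0.5198]
```

Creep down the last few millimetres until contact.

{"method": "step_arm", "body": {
  "series": [
    {"dx": 0,"dy": 0.01,"dz": 0.06,"rx": 0,"ry": 0,"rz": 0,"fingers": -1},
    {"dx": 0,"dy": 0.01,"dz": 0.06,"rx": 0,"ry": 0,"rz": 0,"fingers": -1},
    {"dx": 0,"dy": 0,"dz": 0,"rx": 0,"ry": 0,"rz": 0,"fingers": -1}
  ]
}}

```text
t: 33.4
eef_pos: [0.448, -0.2072, 0.079]
tool_rot: [-0.001, 0.737, 0.675, -0.001]
force: [3.7, -0.5, 3.9]
opening: 0.121
finger_force: 30.0
```

{"method": "step_arm", "body": {
  "series": [
    {"dx": 0,"dy": 0.01,"dz": 0.05,"rx": 0,"ry": 0,"rz": 0,"fingers": -1},
    {"dx": 0,"dy": 0,"dz": 0,"rx": 0,"ry": 0,"rz": 0,"fingers": -1}
  ]
}}

```text
t: 33.65
eef_pos: [0.4481, -0.2071, 0.0786]
tool_rot: [-0.001, 0.737, 0.676, -0.001]
force: [-0.5, 2.8, 15.8]
opening: 0.119
finger_force: 30.0
```

```bash
python3 c.py|head -1;cat > plane.py <<'E'
from h import *
for c in ("scene","top"):
    im,d,k=cam(c); P=cloud(d,k); hsv=cv2.cvtColor(im,cv2.COLOR_RGB2HSV).astype(int)
    q=P-np.array([.7,-.2265,.12]); xf=q@[.996,-.0875,0]; yf=q@[.0875,.996,0]; z=q[...,2]
    m=(xf>-.205)&(xf<-.02)&(abs(yf)<.148)&(abs(yf)>.125)&(z>-.05)&(z<.06)&(hsv[...,1]>90)
    A=np.c_[-xf[m],np.ones(m.sum())]; b=z[m]; i=np.ones(len(b),bool)
    for _ in range(6):
        r=np.linalg.lstsq(A[i],b[i],rcond=None)[0]; i=abs(A@r-b)<.004
    print(c,m.sum(),"theta",np.arctan(r[0])+.14,"top at hinge",r[1])
E
python3 plane.py
```

```text
33.65 [ 0.4481 -0.2071  0.0786] open 0.11911460554117148 F [-0.4872  2.8488 15.7901] j [-0.607   0.1857  1.8533 -0.0025  1.1061 -0.5186]
scene 2074 theta 0.0010514305555180126 top at hinge 0.016472677949827187
top 1724 theta 0.0018199655307931384 top at hinge 0.016062875903621158
```

The lid is closed, with contact force at 16 N. I'll release and rise.

{"method": "step_arm", "body": {
  "series": [
    {"dx": 0,"dy": 0,"dz": 0,"rx": 0,"ry": 0,"rz": 0,"fingers": -0.7},
    {"dx": 0,"dy": 0,"dz": 0,"rx": 0,"ry": 0,"rz": 0,"fingers": -0.4},
    {"dx": 0,"dy": 0,"dz": 0,"rx": 0,"ry": 0,"rz": 0,"fingers": -0.3},
    {"dx": 0,"dy": 0,"dz": 0,"rx": 0,"ry": 0,"rz": 0,"fingers": -0.3},
    {"dx": 0,"dy": 0,"dz": -0.3,"rx": 0,"ry": 0,"rz": 0,"fingers": -0.3},
    {"dx": 0,"dy": 0,"dz": -0.6,"rx": 0,"ry": 0,"rz": 0,"fingers": -0.3},
    {"dx": 0,"dy": 0,"dz": -0.8,"rx": 0,"ry": 0,"rz": 0,"fingers": -0.3},
    {"dx": 0,"dy": 0,"dz": -0.8,"rx": 0,"ry": 0,"rz": 0,"fingers": -0.3},
    {"dx": 0,"dy": 0,"dz": -0.8,"rx": 0,"ry": 0,"rz": 0,"fingers": -0.3},
    {"dx": 0,"dy": 0,"dz": -0.8,"rx": 0,"ry": 0,"rz": 0,"fingers": -0.3},
    {"dx": 0,"dy": 0,"dz": 0,"rx": 0,"ry": 0,"rz": 0,"fingers": -0.3},
    {"dx": 0,"dy": 0,"dz": 0,"rx": 0,"ry": 0,"rz": 0,"fingers": -0.3}
  ]
}}

```text
t: 35.25
eef_pos: [0.448, -0.2067, 0.2398]
tool_rot: [-0.002, 0.737, 0.675, -0.002]
force: [-0.1, -0.0, -1.3]
opening: 0.348
finger_force: 0.0
```

```bash
python3 c.py|head -1; python3 plane.py; python3 -c "
from h import *
save('end',cam('scene')[0])"
```

```text
35.25 [ 0.448  -0.2067  0.2398] open 0.34782290654152 F [-0.1043 -0.0019 -1.2975] j [-0.6065  0.0079  1.6887 -0.0021  1.4494 -0.5186]
scene 2074 theta 0.0019095089342486826 top at hinge 0.016387238634234646
top 1299 theta 0.0010164323616801696 top at hinge 0.0160069897844105
```

View pics/end.png

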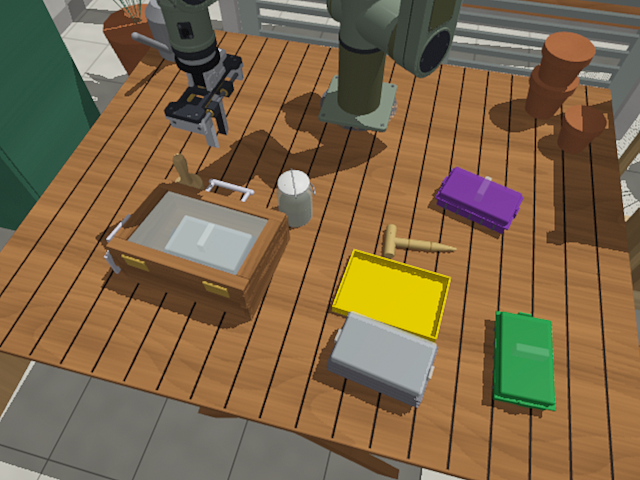

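The lid is closed with the tray inside at (210,243), and everything else stands where it was. Handing in.

```bash
python3 -c "
from cell import manip
print(manip.job_done())"
```

```text
the job is handed in; nothing more can be done
None
```

The job is handed in: the grey seed tray stands flat and square in the cold frame, the lid was lowered by its handle to fully closed, and the last camera view shows nothing else moved. It took about 35 s of the 72 s; the hand-in gave no verdict.

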